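# Load and clamp a hardwood blank in the laser engraver

## Robot

A 6-joint arm with a two-finger parallel gripper is mounted at the origin on a cart in front of the work surface, level with it; the furniture and walls round the work are solid. World frame = base frame: x ahead of the robot, y to its left, z up, the work surface at z = 0. Lengths are in mm, angles in rad, forces in N, time in s.
With the tool pointing down it reaches from about 275 to 1000 mm from the base axis. Payload 8.4 kg.
Tool frame: the origin (TCP) lies midway between the tips of the shut fingers; the grasp point (between the pads) lies 19 mm behind it; y points along the fingers, z is the direction in which the jaws open and shut, and the axes are right-handed (so a half turn about y gives the same grasp; the last joint's range is limited). The gripper opens to 85 mm and grips with 20 to 120 N. Pads are 22 mm wide; open, the fingers measure 114 mm over their backs; the gripper's body (76 mm by 85 mm) begins 54 mm behind the grasp point. The pads swing forward as they close: fully open they stand 13 mm farther back than shut.
Start: joints at [1.305, 0.353, 1.633, -0, 1.155, -0.002], TCP at [162.968, 603.382, 231.281] pointing down, gripper open.
Joint ranges: [-2.63, 2.63], [-0.92, 2.1], [0.06, 2.66], [-1.3, 4.44], [0, 2.69], [-3.02, 3.02]. Speed limits (rad/s): [2.22, 2.22, 2.79, 3.14, 3.14, 3.14].

## Interface

Orientations are given as [roll, pitch, yaw] about the fixed x, y, z axes, in that order (R = Rz(yaw) Ry(pitch) Rx(roll)).
In Python, from rig import r, imaging gives the robot as it stands. The module is installed in compiled form; this text tells all that it offers.
- The arm moves only by the tool send_rows, never from a script. Its argument "series" is a list of rows, each a list of 6 numbers: the shift along the tool's x, y, z in m, then the turn, a rotation vector about the tool's x, y, z in degrees. In form: [[dx, dy, dz, ax, ay, az], ...]. A call has 1 to 8 rows; each row shifts and turns the commanded pose from where the row before left it, along the tool's axes as they then stand; what a row does not reach is not made up. A row lasts 1/10 s, in which the tool goes at most 50 mm and 8.59 degrees, less where a joint would pass 70% of its speed; a pose out of reach is approached as far as the arm can. A call is refused whole if a number of a shift passes 0.05 or a number of a turn 8.59, either way. A call with a gripper value outside its range is refused whole. "gripper" is the opening, from 0 (shut) to 1 (fully open), set as the call begins (left out, the last holds). The fingers move at their own pace and stop on an object; "squeeze" is the grip in N (left out, the last holds). Time passes only in rows, so rows that do not move let the fingers close. It gives the time, the measured TCP pose, the force and the opening at its end, in the units of the state.
- r.sense(): the state, without advancing time (a new reading comes with each control period).
- imaging.grab_frame(name): name is "side" or "top" or "wrist"; returns a dict with "frame" (384x512x3 uint8, red, green, blue), "depth" (384x512 float32, mm along the optical axis (not along the pixel's ray), 0 where there is no reading), "intrinsics" (3x3 intrinsics, pixels), "origin" and "rotation" of the camera in the world. Camera axes: x right, y down, z forward; pixel columns grow to the right and rows downward; lengths in mm; the calibration is good to about 2 mm. A picture is of the moment at which its call begins.
- r.sign_off(): hands the job in, once; it reports no verdict.
The state is a dict: "clock": time; "qpos": joint angles; "qvel": joint speeds; "joint_efforts": joint torques, N m; "eef_pos": TCP position; "tcp_rot": TCP orientation; "contact_force": force on the tool from outside, world axes, zero at the start; "wrist_torque": the same for the moment, N m; "opening": opening from 0.0 (shut) to 1.0 (fully open).
Only numpy, scipy, OpenCV 4.12 (cv2) and the standard library are available. Lean on these libraries where they do the work, as an engineer would, in place of code of your own. Each camera call takes 0.05 s, during which the arm holds its last target.

## Task

Press the lip of the engraver's hood until its touch latch clicks, then catch the hood and let it rise under control to its open stop instead of flying up. Lay the plain hardwood block flat in the nest on the bed, snug against the two rear stops and the left end stop, and push the toggle clamp's handle down over centre so that its pad holds the block. Leave the hood standing open, and leave the other things on the bench where they are.

Things in the scene. Friction and masses are not known exactly. Their poses are not given: they have to be found in the camera images.
- engraver: flat grey desktop laser engraver fixed on the bench, base 200 x 300 mm on four feet, bed 60 mm above the bench; origin under its centre, x to its rear, y to its left, z up. On it stands the hood, a box of amber windows in a black frame (182 x 286 x 112 mm, its front leaning back), with the nest and a raised toggle clamp seen through it. Behind the nest lies a gantry beam, up to 45 mm above the bed; a laser head stands at its right end
- lip (a point): middle of the upper face of the hood's press lip, a stiff black tongue at the foot of the hood's front: 120 mm wide, 7 mm thick, 50 mm from the hood's front wall to its free edge; this point is 28 mm from the wall, 22 mm from the edge. The axes turn with the hood: closed, x to the engraver's rear, y to its left, z up out of the lip's upper face
- hood_hinge (a point): point on the hood's hinge line along the engraver's rear edge; axes as the engraver (y along the hinge line). With the hood closed the lip point lies 213 mm in front of this point (-x) and 8 mm above it; it swings up and back round the hinge line
- hood (a joint): hood angle, rad: 0 closed and latched, 1.66 open stop (lip on top), where it stays. Pressing the lip down 3 to 5 mm with about 5 N (to -0.02, a firm stop) clicks the latch free for good. A spring (about 3 N at the lip) then lifts the hood all the way: let go at once it flies up at over 4 rad/s; let go beyond 1.0 rad it stays under 2.7 rad/s
- nest (a point): point on the bed (60 mm above the bench) under the middle of the seated block; axes as the engraver. The block's 105 mm length lies along y. Stops, 11 mm high: two behind it (faces at x = +22.5 mm, 16 mm wide, centred at y = +37 and -37 mm; 58 mm free between them), one at its left end (face at y = +52.5 mm). The bed is clear 50 mm in front; the beam starts 79 mm behind
- blank_center (a point): centre (half-way up) of the plain hardwood block to be engraved: bare brown wood, 45 x 105 x 24 mm along its own x, y, z, lying flat, 0.06 to 0.11 kg. It lies alone near the front edge of the bench, left or right of the engraver; the charcoal block lies on the other side. (Not the two pale offcuts stacked close in front of the engraver)
- clamp_grip (a point): point on the axis of the clamp handle's black rubber grip (13 mm thick, 42 mm long; its free end is 12 mm farther out). The clamp stands on the bed to the right of the nest: its arm with the pad starts raised, 55 mm or more to the right of the nest point, and its handle slants up to the right
- handle_pivot (a point): pivot of the clamp handle, 18 mm above the bed; axes as the engraver. The handle swings in the y-z plane of this frame; clamp_grip lies 66 mm from it: 35 mm to the right and 56 mm above with the handle raised, 66 mm to the right and 7 mm above with the handle down
- clamp_handle (a joint): handle angle, rad: 0 raised (open), 0.84 on centre, 0.91 at its stop past centre, where it locks. Pushing the grip down takes 1 to 4 N; let go short of centre it may rise again, past centre it stays
- clamp_pad: rubber pad (17 mm across) under the clamp arm; the origin is the middle of its pressing face. Sprung in its arm, it presses the seated block 33 mm right of its middle with about 6 N when the clamp is shut
- charcoal: dark grey charcoal block, 50 x 120 x 22 mm, lying left or right of the engraver (leave alone); origin under its centre, length along its y
- polish_bar: brown bar of polishing compound, 102 x 40 x 33 mm, lying at the left (leave alone); origin under its centre, length along its x
- calipers: steel calipers, 190 x 60 x 8 mm, lying farther back on the left (leave alone); origin under the centre
- tape: roll of masking tape, 92 mm across, 19 mm high, lying flat at the left front (leave alone); origin under the centre
- steel_block: square steel bench block on a rubber pad, 67 x 67 x 20 mm, at the right (leave alone); origin under its centre

How it is judged (in metres and radians):
On the way, in this order (a step that is already met when the one before it is completed fails the run):
1. the lip is pressed down until the latch clicks (value of joint hood below -0.01 rad).
2. the hood stands at its open stop (value of joint hood above 1.58 rad), for 0.2 s.
3. the block lies in the nest against the stops with the hood open and the clamp still raised (x of blank_center in the frame of nest between -0.0035 and 0.003 m and y of blank_center in the frame of nest between -0.0035 and 0.003 m and z of blank_center in the frame of nest between 0.009 and 0.015 m and angle between the y axis of blank_center and the y axis of nest, either way round below 0.05 rad and value of joint hood above 1.58 rad and value of joint clamp_handle below 0.4 rad), for 0.2 s.
4. the clamp handle is past centre and the pad presses the block (x of blank_center in the frame of nest between -0.0035 and 0.003 m and y of blank_center in the frame of nest between -0.0035 and 0.003 m and z of blank_center in the frame of nest between 0.009 and 0.015 m and angle between the y axis of blank_center and the y axis of nest, either way round below 0.05 rad and value of joint clamp_handle above 0.86 rad and contact force between clamp_pad and anything else above 3 N), for 0.2 s.
At the end, for the whole second after the job is handed in: the hardwood block lies flat in the nest within about 3 mm and 3 degrees of its place against the stops, the clamp handle is locked past centre with the pad pressing the block, the hood stands at its open stop, and the other things lie where they were (all of step 4 and value of joint hood above 1.58 rad); the robot touches nothing.
It fails at once if the hood flies open (faster than 3 rad/s) (velocity of joint hood above 3 rad/s).
It fails at once if another thing on the bench is shifted by more than 20 mm (distance of any of charcoal, polish_bar, calipers, tape, steel_block from where it was at the start of the episode above 0.02 m).
It also fails if it takes over 67 s, if anything falls off the work surface, if the arm or the gripper's body presses on something with over 40 N, if the wrist force passes 120 N, or if a joint passes its speed limit or range.

## Working session

There is one attempt and no reset: what is moved stays moved. The work goes in short steps, Python scripts to look and compute and a tool call to move; the robot and the scene stay as the last step left them, time stands still between calls to the robot, and variables do not carry over. Pictures are saved under pics/ and viewed, and the job is handed in when it is done.

Besides the shell and the picture viewer there is one more tool, called after "Request:" in YAML: its name, and indented under it one key for each argument. send_rows: Moves the arm, as the interface text tells. Its arguments: {"type":"object","properties":{"series":{"type":"array","items":{"type":"array","items":{"type":"number"}}},"gripper":{"type":"number"},"squeeze":{"type":"number"}},"required":["series"]}

```bash
mkdir -p pics
cat > h.py <<'E'
import numpy as np, cv2
from rig import r, imaging
def save(f,n): cv2.imwrite('pics/'+n+'.png', cv2.cvtColor(f['frame'],cv2.COLOR_RGB2BGR))
def pts(f):
    K=np.array(f['intrinsics']);R=np.array(f['rotation']);o=np.array(f['origin'])
    v,u=np.mgrid[0:384,0:512]; d=f['depth']
    c=np.stack([(u-K[0,2])/K[0,0]*d,(v-K[1,2])/K[1,1]*d,d],-1)
    P=c@R.T+o; P[d<=0]=np.nan; return P
def plane(f,u,v,z):
    K=np.array(f['intrinsics']);R=np.array(f['rotation']);o=np.array(f['origin'])
    d=R@np.array([(u-K[0,2])/K[0,0],(v-K[1,2])/K[1,1],1]); return o+d*(z-o[2])/d[2]
E
python3 - <<'E'
from h import *
import pickle
s=r.sense(); print({k:np.round(v,3) for k,v in s.items()})
for n in ['side','top','wrist']:
    f=imaging.grab_frame(n); save(f,n+'0'); pickle.dump(f,open('pics/'+n+'0.pkl','wb')); print(n,np.round(f['origin']),np.round(f['rotation'],3).tolist(),np.round(f['intrinsics'][0]))
E
```

```text
{'clock': np.float64(0.0), 'qpos': array([ 1.305,  0.354,  1.634, -0.   ,  1.155, -0.002]), 'qvel': array([ 0.002, -0.001, -0.001, -0.002,  0.   , -0.   ]), 'joint_efforts': array([ 3.0000e-03, -6.0525e+01, -3.4208e+01,  0.0000e+00,  9.0000e-03,
       -0.0000e+00]), 'eef_pos': array([162.872, 602.932, 230.567]), 'tcp_rot': array([-1.572, -0.   , -0.264]), 'contact_force': array([-0.341,  0.63 , -0.9  ]), 'wrist_torque': array([-0.002, -0.015, -0.016]), 'opening': np.float64(1.0)}
side [-297. -714.  852.] [-2.138, 0.025, -0.907] [403.   0. 247.]
top [ 534.   19. 1243.] [-3.095, 0.001, -1.573] [396.   0. 255.]
wrist [ 85. 624. 373.] [2.822, 0.001, 1.305] [274.   0. 255.]
```

Create h.py:
```python
import numpy as np, cv2, pickle
from scipy.spatial.transform import Rotation as Ro
from rig import r, imaging
def save(f,n,s=1): cv2.imwrite('pics/'+n+'.png', cv2.cvtColor(f['frame'],cv2.COLOR_RGB2BGR))
def RR(f):
    R=np.array(f['rotation']); return Ro.from_euler('xyz',R).as_matrix() if R.size==3 else R
def pts(f):
    K=np.array(f['intrinsics']);R=RR(f);o=np.array(f['origin'])
    v,u=np.mgrid[0:384,0:512]; d=f['depth']
    c=np.stack([(u-K[0,2])/K[0,0]*d,(v-K[1,2])/K[1,1]*d,d],-1)
    P=c@R.T+o; P[d<=0]=np.nan; return P
def ray(f,u,v):
    K=np.array(f['intrinsics']);R=RR(f)
    d=R@np.array([(u-K[0,2])/K[0,0],(v-K[1,2])/K[1,1],1]); return d/np.linalg.norm(d)
def plane(f,u,v,z):
    o=np.array(f['origin']); d=ray(f,u,v); return o+d*(z-o[2])/d[2]
def proj(f,P):
    K=np.array(f['intrinsics']);c=RR(f).T@(np.array(P,float)-np.array(f['origin'])); return (K@c)[:2]/c[2]
def st():
    s=r.sense(); print('t',round(float(s['clock']),2),'p',np.round(s['eef_pos'],1),'R',np.round(s['tcp_rot'],3),'F',np.round(s['contact_force'],1),'op',round(float(s['opening']),2),'q',np.round(s['qpos'],2)); return s
```

```text
(no output)
```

View pics/top0.png

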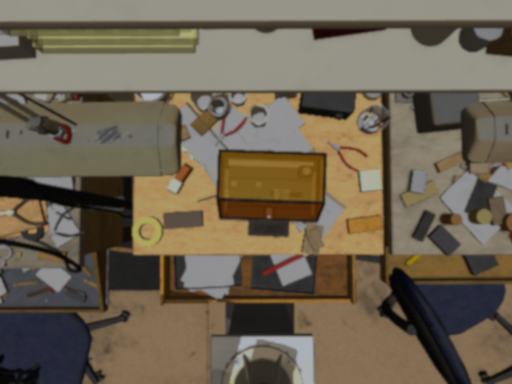

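View pics/side0.png

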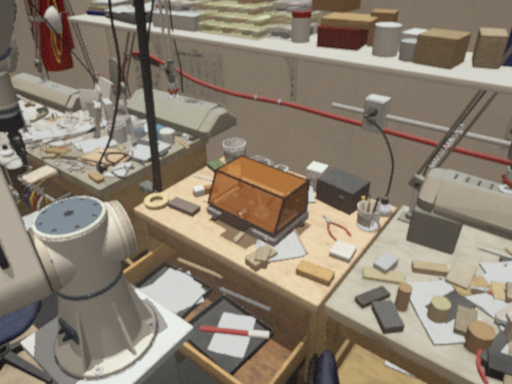

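View pics/wrist0.png

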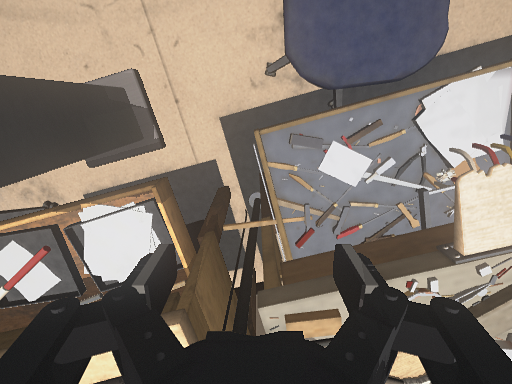

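Run:
```python
from h import *
f=pickle.load(open('pics/top0.pkl','rb')); g=pickle.load(open('pics/side0.pkl','rb'))
for ff,n,c in((f,'topc',(130,85,260,180)),(g,'sidec',(130,130,260,160))):
    x,y,w,h=c; im=cv2.cvtColor(ff['frame'],cv2.COLOR_RGB2BGR)[y:y+h,x:x+w]; cv2.imwrite(f'pics/{n}.png',cv2.resize(im,None,fx=3,fy=3,interpolation=cv2.INTER_CUBIC))
P=pts(f)
for u,v in [(365,224),(184,219),(268,228),(313,238),(272,160),(272,200),(272,212),(340,230),(160,150),(100,130),(145,240),(270,70),(270,10),(140,200),(330,105)]: print(u,v,np.round(P[v,u]))
```

```text
365 224 [ 494. -318.   21.]
184 219 [511. 240.  21.]
268 228 [485. -18.  76.]
313 238 [ 453. -155.   38.]
272 160 [673. -26. 177.]
272 200 [564. -25. 184.]
272 212 [532. -28. 115.]
340 230 [ 475. -245.    1.]
160 150 [679. 244. 316.]
100 130 [723. 380. 333.]
145 240 [447. 359.  20.]
270 70 [784.  -7. 554.]
270 10 [728.   5. 870.]
140 200 [570. 382.  -1.]
330 105 [ 844. -200.  100.]
```

View pics/topc.png

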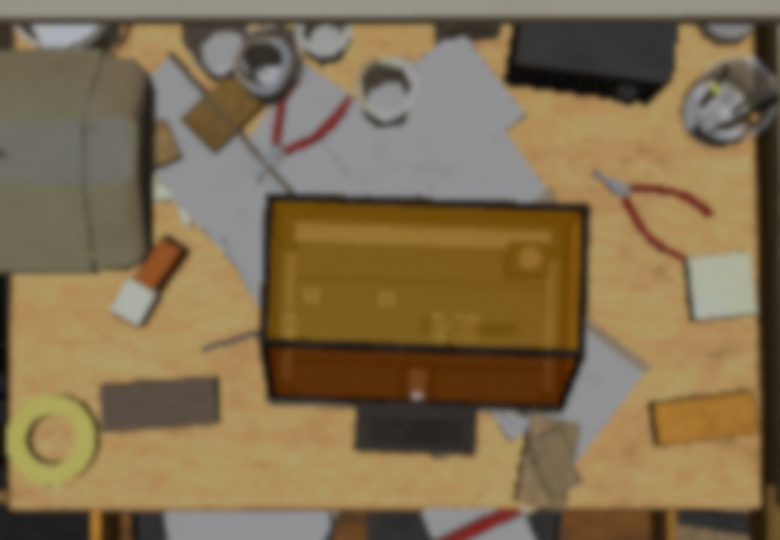

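View pics/sidec.png

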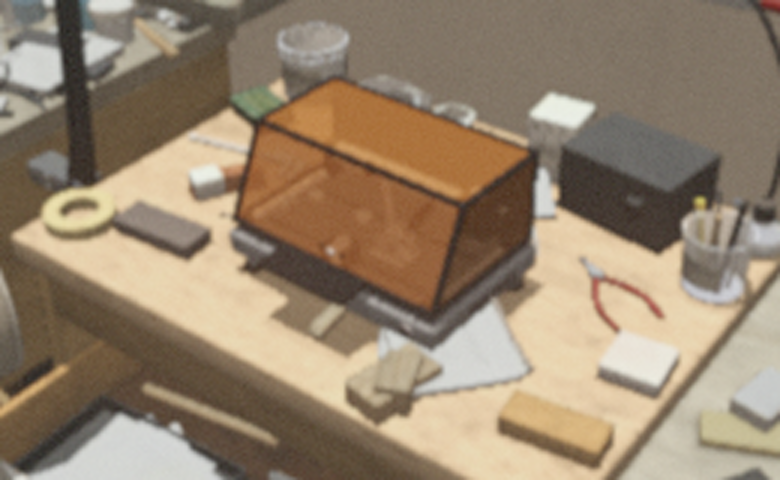

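Run:
```python
from h import *
f=pickle.load(open('pics/top0.pkl','rb'))
P=pts(f)
def rect(m,name):
    m=cv2.morphologyEx(m.astype(np.uint8),cv2.MORPH_OPEN,np.ones((2,2)))
    n,l,s,c=cv2.connectedComponentsWithStats(m); k=1+np.argmax(s[1:,4]); q=P[l==k]
    rc=cv2.minAreaRect(q[:,:2].astype(np.float32)); print(name,s[k],'med z',np.round(np.nanmedian(q[:,2]),1),rc)
    print(np.round(cv2.boxPoints(rc),1).tolist())
X,Y,Z=P[...,0],P[...,1],P[...,2]
reg=(abs(Y+20)<260)&(X>400)&(X<800)
rect(reg&(Z>66)&(Z<86)&(X<530)&(abs(Y+20)<100),'lip')
rect(reg&(Z>160)&(Z<200),'hoodtop')
rect((Z>14)&(Z<34)&(abs(X-494)<80)&(abs(Y+318)<90),'block')
rect((Z>14)&(Z<34)&(abs(X-511)<60)&(abs(Y-240)<90),'char')
rect((Z>14)&(Z<60)&(abs(X-453)<60)&(abs(Y+155)<50),'offcut')
q=P[reg&(Z>160)&(Z<200)]; A=np.c_[q[:,:2],np.ones(len(q))]; print(np.linalg.lstsq(A,q[:,2],rcond=None)[0])
for y in range(-60,40,20): pass
for v in range(222,240): print(v,np.round(P[v,268]))
```

```text
lip [236 216  68  21 869] med z 76.7 ((487.0932922363281, -22.089187622070312), (200.33094787597656, 61.74665451049805), 87.91997528076172)
[[452.6000061035156, -121.0999984741211], [514.2999877929688, -123.30000305175781], [521.5999755859375, 76.9000015258789], [459.8999938964844, 79.0999984741211]]
hoodtop [ 217  150  110   59 5872] med z 180.8 ((575.742919921875, -69.6175537109375), (140.59951782226562, 365.5797119140625), 25.437030792236328)
[[433.70001220703125, 65.30000305175781], [590.7999877929688, -264.8999938964844], [717.7000122070312, -204.5], [560.7000122070312, 125.5999984741211]]
block [348 216  36  18 505] med z 24.3 ((493.23382568359375, -334.373291015625), (49.260372161865234, 138.12820434570312), 4.874841690063477)
[[462.79998779296875, -267.70001220703125], [474.6000061035156, -405.29998779296875], [523.5999755859375, -401.1000061035156], [511.8999938964844, -263.5]]
char [164 211  40  19 638] med z 22.4 ((504.99951171875, 245.9010467529297), (49.842384338378906, 122.60116577148438), 7.869588375091553)
[[471.8999938964844, 303.20001220703125], [488.70001220703125, 181.8000030517578], [538.0999755859375, 188.60000610351562], [521.2999877929688, 310.0]]
offcut [297 219  33  37 753] med z 30.3 ((432.6396484375, -164.62408447265625), (157.05160522460938, 80.15160369873047), 14.161049842834473)
[[346.70001220703125, -145.0], [366.29998779296875, -222.6999969482422], [518.5999755859375, -184.3000030517578], [499.0, -106.5999984741211]]
[ 2.15180150e-02 -3.75031007e-04  1.67071678e+02]
222 [503. -18.  79.]
223 [500. -18.  77.]
224 [497. -18.  78.]
225 [494. -18.  75.]
226 [491. -18.  77.]
227 [488. -18.  76.]
228 [485. -18.  76.]
229 [482. -18.  76.]
230 [479. -18.  77.]
231 [476. -18.  73.]
232 [473. -18.  78.]
233 [470. -18.  75.]
234 [467. -18.  77.]
235 [464. -18.  77.]
236 [457. -20.  -1.]
237 [454. -20.   0.]
238 [451. -20.  -1.]
239 [448. -20.   6.]
```

Run:
```python
from h import *
f=pickle.load(open('pics/top0.pkl','rb'))
im=f['frame'];hsv=cv2.cvtColor(im,cv2.COLOR_RGB2HSV)
for u,v in [(365,224),(355,228),(375,222),(340,240),(330,200),(268,228),(255,228),(268,240),(270,180),(290,215),(268,216)]: print(u,v,im[v,u],hsv[v,u])
P=pts(f)
def go(m,z,name,reg):
    x0,y0,x1,y1=reg; M=np.zeros(m.shape,np.uint8); M[y0:y1,x0:x1]=m[y0:y1,x0:x1]
    cs,_=cv2.findContours(M,cv2.RETR_EXTERNAL,cv2.CHAIN_APPROX_NONE); c=max(cs,key=cv2.contourArea)
    bb=cv2.boundingRect(c)
    q=np.array([plane(f,p[0][0],p[0][1],z)[:2] for p in c],np.float32); rc=cv2.minAreaRect(q); print(name,bb,np.round(rc[0],1),np.round(rc[1],1),rc[2]); print(np.round(cv2.boxPoints(rc)).tolist()); 
    mm=np.zeros(m.shape,np.uint8); cv2.drawContours(mm,[c],-1,1,-1); ys,xs=np.nonzero(mm)
    qq=np.array([plane(f,a,b,z)[:2] for a,b in zip(xs,ys)]); w,V=np.linalg.eigh(np.cov(qq.T)); print('  centroid',np.round(qq.mean(0),1),'axis deg',np.degrees(np.arctan2(V[1,1],V[0,1])),'size',np.sqrt(12*w))
H,S,V=[hsv[...,i].astype(int) for i in range(3)]
go((S>150)&(V>100),24,'block',(335,208,392,240))
go((V<75),76,'lip',(240,219,297,243))
go((V<110)&(S<130),22,'char',(155,205,208,232))
```

```text
365 224 [157 110  45] [ 17 182 157]
355 228 [167 120  54] [ 18 173 167]
375 222 [161 114  48] [ 18 179 161]
340 240 [171 136  87] [ 18 125 171]
330 200 [143 142 142] [  0   2 143]
268 228 [40 36 34] [10 38 40]
255 228 [44 39 37] [ 9 41 44]
268 240 [173 146  94] [ 20 116 173]
270 180 [120  89  27] [ 20 198 120]
290 215 [87 45 10] [ 14 226  87]
268 216 [135 113 103] [  9  60 135]
block (347, 215, 37, 18) [ 494.9 -317.5] [ 44.7 109.6] 7.442877769470215
[[466.0, -266.0], [480.0, -375.0], [524.0, -369.0], [510.0, -260.0]]
  centroid [ 494.8 -316.9] axis deg 96.59357256403526 size [ 43.99018687 107.10747069]
lip (245, 219, 52, 17) [487.9 -25.2] [150.2  46.9] 89.87200164794922
[[464.0, -100.0], [511.0, -100.0], [511.0, 50.0], [465.0, 50.0]]
  centroid [489.8 -20.8] axis deg 90.53155160891248 size [ 48.59467689 119.94456749]
char (162, 211, 41, 18) [510.6 245.4] [ 46.6 126.1] 3.808535575866699
[[483.0, 307.0], [492.0, 181.0], [538.0, 184.0], [530.0, 310.0]]
  centroid [510.5 243. ] axis deg 94.85206178078786 size [ 46.38045588 121.30645024]
```

Run:
```python
from h import *
f=pickle.load(open('pics/top0.pkl','rb'))
g=cv2.cvtColor(f['frame'],cv2.COLOR_RGB2GRAY).astype(float)
def subedge(prof,thr):
    pass
# lip front edge: per column crossing between rows 230..242 threshold 100
pts_=[]
for u in range(252,286):
    c=g[229:243,u]; k=np.argmax(c>95); t=229+k-1+(95-c[k-1])/(c[k]-c[k-1]); pts_.append(plane(f,u,t,76)[:2])
q=np.array(pts_); p=np.polyfit(q[:,1],q[:,0],1); print('lip front x=%.4f*y+%.1f'%tuple(p),'yaw',np.degrees(-np.arctan(p[0])),'resid',np.std(q[:,0]-np.polyval(p,q[:,1])))
# side edges
for rng,name in ((range(236,256),'L'),(range(282,300),'R')):
    e=[]
    for v in range(222,234):
        c=g[v,rng.start:rng.stop]; 
        if name=='L': k=np.argmax(c<95)
        else: k=np.argmax(c>95)
        if k==0: continue
        t=rng.start+k-1+(95-c[k-1])/(c[k]-c[k-1]); e.append(plane(f,t,v,76)[:2])
    e=np.array(e); p=np.polyfit(e[:,0],e[:,1],1); print(name,p,'y@485',np.polyval(p,485),len(e),np.std(e[:,1]-np.polyval(p,e[:,0])))
for a in [(220.7,151.7),(325.7,153.7),(218.3,199.3),(323.3,202.7)]: print(np.round(plane(f,*a,180),1))
# rear hood edge: darkest row
e=[]
for u in range(225,322):
    c=g[146:160,u]; k=np.argmin(c); e.append(plane(f,u,146+k,180)[:2])
e=np.array(e); p=np.polyfit(e[:,1],e[:,0],1); print('rear',p,np.std(e[:,0]-np.polyval(p,e[:,1])))
e=[]
for u in range(225,320):
    c=g[194:208,u]; k=np.argmin(c); e.append(plane(f,u,194+k,180)[:2])
e=np.array(e); p=np.polyfit(e[:,1],e[:,0],1); print('fronttop',p,np.std(e[:,0]-np.polyval(p,e[:,1])))
```

```text
lip front x=0.0436*y+463.2 yaw -2.4971768572726716 resid 0.7469510227108892
L [-5.70660674e-02  6.88492041e+01] y@485 41.17216141518846 12 0.22213654773637542
R [ -0.06992809 -43.80893331] y@485 -77.72405541946274 12 0.41442545191048835
[695.3 112.6 180. ]
[ 689.1 -171.2  180. ]
[566.5 118.9 180. ]
[ 556.7 -163.3  180. ]
rear [3.89625306e-02 6.93815828e+02] 0.7769662997990882
fronttop [3.83107376e-02 5.62034505e+02] 0.8057270661716962
```

Run:
```python
from h import *
f=pickle.load(open('pics/top0.pkl','rb'));P=pts(f)
for v in range(80,260,10):
    print(v,[ '%d,%d,%d'%tuple(P[v,u]) for u in (20,60,90,110,125,135,160) if P[v,u,0]==P[v,u,0]])
for v in range(84,102,2): print(v,np.round(P[v,230]),np.round(P[v,345]))
g=pickle.load(open('pics/side0.pkl','rb'));Q=pts(g)
# side: things in volume x 100..780,y -450..450,z>200
m=(Q[...,0]>250)&(Q[...,0]<800)&(abs(Q[...,1])<450)&(Q[...,2]>190)
ys,xs=np.nonzero(m); q=Q[m]
import collections
b=collections.Counter(map(tuple,(np.round(q/50)*50).astype(int))); 
for k in sorted(b): 
    if b[k]>5: print(k,b[k],end='; ')
```

```text
80 ['765,433,556', '766,364,554', '764,309,558', '765,275,555', '765,248,557', '765,230,557', '766,187,554']
90 ['748,433,555', '748,363,554', '748,311,553', '749,276,552', '748,249,552', '747,231,555', '747,186,555']
100 ['871,729,62', '836,548,183', '898,558,-31', '948,557,-206', '1026,594,-483', '889,401,0', '874,309,51']
110 ['780,590,294', '781,494,291', '779,418,297', '780,371,293', '779,334,295', '780,310,294', '778,248,300']
120 ['750,575,317', '750,480,318', '749,408,320', '749,361,319', '749,325,322', '748,300,325', '750,244,315']
130 ['724,567,330', '712,445,387', '724,404,328', '723,355,334', '722,320,335', '723,299,329', '724,242,324']
140 ['700,566,330', '695,459,358', '700,403,331', '700,357,329', '699,321,332', '700,299,327', '701,241,324']
150 ['679,574,315', '679,478,319', '678,407,320', '679,362,315', '678,324,320', '678,300,322', '678,243,316']
160 ['658,583,300', '657,485,303', '657,414,302', '657,366,303', '657,330,303', '657,306,302', '657,248,297']
170 ['635,590,287', '635,494,285', '635,422,281', '635,372,284', '635,336,284', '634,311,286', '635,252,279']
180
[... 6793 characters left out ...]
36; (np.int64(800), np.int64(-100), np.int64(550)) 35; (np.int64(800), np.int64(-50), np.int64(550)) 34; (np.int64(800), np.int64(0), np.int64(550)) 30; (np.int64(800), np.int64(50), np.int64(550)) 29; (np.int64(800), np.int64(100), np.int64(550)) 25; (np.int64(800), np.int64(150), np.int64(550)) 23; (np.int64(800), np.int64(200), np.int64(250)) 18; (np.int64(800), np.int64(200), np.int64(300)) 7; (np.int64(800), np.int64(200), np.int64(550)) 24; (np.int64(800), np.int64(250), np.int64(550)) 23; (np.int64(800), np.int64(300), np.int64(550)) 19; (np.int64(800), np.int64(350), np.int64(550)) 22; (np.int64(800), np.int64(400), np.int64(550)) 18; (np.int64(800), np.int64(450), np.int64(550)) 12;
```

```bash
cat > plan.py <<'E'
from h import *
import json,sys
def pose(p,tilt=0,yaw=0,roll=0):  # tilt: fingers lean toward +x of yaw frame
    R=Ro.from_euler('z',yaw)*Ro.from_euler('y',-tilt)*Ro.from_euler('x',roll-np.pi/2); return np.array(p,float),R
def cmd():
    d=json.load(open('cmd.json')); return np.array(d['p']),Ro.from_quat(d['q'])
def setcmd(p,R): json.dump({'p':list(map(float,p)),'q':list(map(float,R.as_quat()))},open('cmd.json','w'))
def sync():
    s=r.sense(); setcmd(s['eef_pos'],Ro.from_euler('xyz',s['tcp_rot']))
def rows(wps,step=45,ang=8.5,start=None,nmin=1):
    "wps list of (p,R[,n]); prints rows and stores the end commanded pose"
    p,R=cmd(); out=[]
    for w in wps:
        tp,tR=w[0],w[1]
        n=w[2] if len(w)>2 else None
        rv=(R.inv()*tR).as_rotvec(degrees=True)
        if n is None: n=max(nmin,int(np.ceil(np.linalg.norm(tp-p)/step-1e-6)),int(np.ceil(np.linalg.norm(rv)/ang-1e-6)))
        for i in range(n,0,-1):
            rv=(R.inv()*tR).as_rotvec(degrees=True)/i
            d=R.inv().apply((tp-p)/i)/1000
            row=[round(float(x),4) for x in d]+[round(float(x),2) if abs(x)>.04 else 0 for x in rv]
            row=[0 if x==0 else x for x in row]
            p=p+R.apply(np.array(row[:3])*1000); R=R*Ro.from_rotvec(row[3:],degrees=True); out.append(row)
    setcmd(p,R)
    for i in range(0,len(out),8): print(json.dumps(out[i:i+8]).replace(' ',''))
    print('end',np.round(p,1),len(out))
E
python3 - <<'E'
from plan import *
p,R=Ro,0
setcmd([162.968,603.382,231.281],Ro.from_euler('xyz',[-np.pi/2,0,-0.264]))
s=r.sense(); 
rows([pose([200,350,231],0,-.045),pose([400,-18,160],.5,-.045)])
E
```

```text
[[0.017,0,-0.0392,0,-2.09,0],[0.0155,0.0001,-0.0397,0,-2.09,0],[0.0141,0,-0.0403,0,-2.09,0],[0.0126,0.0001,-0.0408,0,-2.09,0],[0.0111,0,-0.0412,0,-2.09,0],[0.0096,0.0001,-0.0416,0,-2.1,0],[0.0216,0.0071,-0.0359,0,0,-2.86],[0.0213,0.0082,-0.0359,0,0,-2.87]]
[[0.0208,0.0092,-0.0359,0,0,-2.86],[0.0203,0.0102,-0.0358,0,0,-2.87],[0.0198,0.0113,-0.0359,0,0,-2.86],[0.0192,0.0122,-0.0358,0,0,-2.87],[0.0186,0.0132,-0.0359,0,0,-2.86],[0.0179,0.0141,-0.0358,0,0,-2.87],[0.0172,0.015,-0.0359,0,0,-2.86],[0.0163,0.0157,-0.0358,0,0,-2.87]]
end [399.9 -18.  160. ] 16
```

Request:
send_rows:
  series:
    - [0.017,0,-0.0392,0,-2.09,0]
    - [0.0155,0.0001,-0.0397,0,-2.09,0]
    - [0.0141,0,-0.0403,0,-2.09,0]
    - [0.0126,0.0001,-0.0408,0,-2.09,0]
    - [0.0111,0,-0.0412,0,-2.09,0]
    - [0.0096,0.0001,-0.0416,0,-2.1,0]
    - [0.0216,0.0071,-0.0359,0,0,-2.86]
    - [0.0213,0.0082,-0.0359,0,0,-2.87]
  gripper: 0

```text
clock: 0.95
eef_pos: [240.6, 274.8, 216.7]
tcp_rot: [-1.57, -0.102, -0.044]
contact_force: [1.1, 0.2, 0.5]
opening: 0.001
```

Request:
send_rows:
  series:
    - [0.0208,0.0092,-0.0359,0,0,-2.86]
    - [0.0203,0.0102,-0.0358,0,0,-2.87]
    - [0.0198,0.0113,-0.0359,0,0,-2.86]
    - [0.0192,0.0122,-0.0358,0,0,-2.87]
    - [0.0186,0.0132,-0.0359,0,0,-2.86]
    - [0.0179,0.0141,-0.0358,0,0,-2.87]
    - [0.0172,0.015,-0.0359,0,0,-2.86]
    - [0.0163,0.0157,-0.0358,0,0,-2.87]

```text
clock: 1.75
eef_pos: [394.6, -7.5, 161.7]
tcp_rot: [-1.567, -0.486, -0.045]
contact_force: [-0.5, 1.4, 0.3]
opening: 0.0
```

Run:
```python
from plan import *
st()
rows([pose([488,-18,100],.5,-.045),pose([488,-18,85],.5,-.045),pose([488,-18,82],.5,-.045,),pose([488,-18,82],.5,-.045)])
```

```text
t 1.75 p [394.6  -7.5 161.7] R [-1.567 -0.486 -0.045] F [-0.5  1.4  0.3] op 0.0 q [-0.01 -0.12  2.49 -0.04  0.29 -1.5 ]
[[0.0161,0.0316,0.0013,0,0,0],[0.0162,0.0316,0.0013,0,0,0],[0.0161,0.0317,0.0013,0,0,0],[-0.0072,0.0131,0,0,0,0],[-0.0014,0.0026,0,0,0,0],[0,0,0,0,0,0]]
end [488. -18.  82.] 6
```

Request:
send_rows:
  series:
    - [0.0161,0.0316,0.0013,0,0,0]
    - [0.0162,0.0316,0.0013,0,0,0]
    - [0.0161,0.0317,0.0013,0,0,0]
    - [-0.0072,0.0131,0,0,0,0]
    - [-0.0014,0.0026,0,0,0,0]
    - [0,0,0,0,0,0]

```text
clock: 2.35
eef_pos: [480.4, -4.6, 81.7]
tcp_rot: [-1.567, -0.481, -0.043]
contact_force: [-1.0, 0.3, 0.0]
opening: -0.003
```

Run:
```python
from plan import *
st(); f=imaging.grab_frame('side'); im=cv2.cvtColor(f['frame'],cv2.COLOR_RGB2BGR)[140:300,130:390]; cv2.imwrite('pics/s1.png',cv2.resize(im,None,fx=3,fy=3,interpolation=cv2.INTER_CUBIC))
```

```text
t 2.35 p [480.4  -4.6  81.7] R [-1.567 -0.481 -0.043] F [-1.   0.3  0. ] op -0.0 q [-0.    0.24  2.4  -0.51  0.03 -1.02]
```

View pics/s1.png

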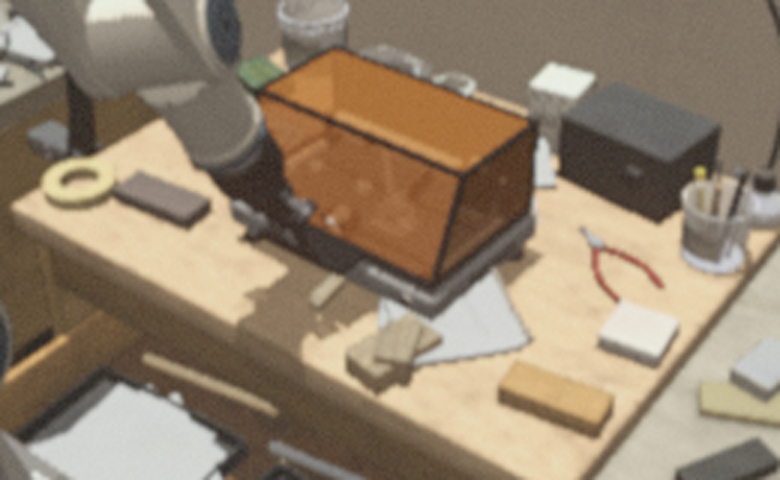

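Run:
```python
from plan import *
sync()
rows([pose([480,-8,110],.35,-.045),pose([488,-18,110],.1,-.045),pose([488,-18,110],.1,-.045)])
```

```text
[[0.0123,-0.0247,-0.0034,-0.29,0.11,7.55],[0.004,0.0014,-0.0048,0,0,7.16],[0.0041,0.0009,-0.0048,0,0,7.16],[0,0,0,0,0,0]]
end [488. -18. 110.] 4
```

Request:
send_rows:
  series:
    - [0.0123,-0.0247,-0.0034,-0.29,0.11,7.55]
    - [0.004,0.0014,-0.0048,0,0,7.16]
    - [0.0041,0.0009,-0.0048,0,0,7.16]
    - [0,0,0,0,0,0]
    - [0,0,0,0,0,0]

```text
clock: 2.9
eef_pos: [491.4, -27.9, 95.7]
tcp_rot: [-1.598, -0.183, -0.056]
contact_force: [-0.2, 0.5, 0.5]
opening: 0.003
```

Run:
```python
from plan import *
st();sync()
T=.1
rows([pose([487,-18,84],T,-.045),pose([487,-18,79],T,-.045,),pose([487,-18,79],T,-.045)])
```

```text
t 2.9 p [491.4 -27.9  95.7] R [-1.598 -0.183 -0.056] F [-0.2  0.5  0.5] op 0.0 q [-0.04  0.26  2.16 -0.06  0.54 -1.5 ]
[[-0.007,0.0104,0.0099,1.66,-0.67,4.72],[-0.0005,0.005,0,0,0,0],[0,0,0,0,0,0]]
end [487. -18.  79.] 3
```

Request:
send_rows:
  series:
    - [-0.007,0.0104,0.0099,1.66,-0.67,4.72]
    - [-0.0005,0.005,0,0,0,0]
    - [0,0,0,0,0,0]
    - [0,0,0,0,0,0]

```text
clock: 3.3
eef_pos: [485.4, -18.3, 78.3]
tcp_rot: [-1.572, -0.097, -0.045]
contact_force: [-0.0, 0.1, 0.6]
opening: -0.001
```

Run:
```python
from plan import *
st();sync()
T=.1
rows([pose([486.5,-18,77],T,-.045),pose([486.5,-18,76],T,-.045,),pose([486.5,-18,76],T,-.045)])
```

```text
t 3.3 p [485.4 -18.3  78.3] R [-1.572 -0.097 -0.045] F [-0.   0.1  0.6] op -0.0 q [-0.04  0.32  2.12 -0.    0.61 -1.56]
[[0.001,0.0014,0.0003,0.08,0,-0.15],[-0.0001,0.001,0,0,0,0],[0,0,0,0,0,0]]
end [486.5 -18.   76. ] 3
```

Request:
send_rows:
  series:
    - [0.001,0.0014,0,0,0,0]
    - [0,0.001,0,0,0,0]
    - [0,0,0,0,0,0]

```text
clock: 3.6
eef_pos: [487.5, -18.3, 76.4]
tcp_rot: [-1.572, -0.097, -0.045]
contact_force: [-1.1, 0.4, 3.1]
opening: -0.004
```

Request:
send_rows:
  series:
    - [0,0.001,0,0,0,0]
    - [0,0,0,0,0,0]

```text
clock: 3.8
eef_pos: [487.6, -18.3, 75.4]
tcp_rot: [-1.572, -0.096, -0.045]
contact_force: [-2.4, -0.0, 4.6]
opening: 0.002
```

Request:
send_rows:
  series:
    - [0,0.001,0,0,0,0]
    - [0,0,0,0,0,0]

```text
clock: 4.0
eef_pos: [487.5, -18.3, 74.3]
tcp_rot: [-1.572, -0.096, -0.045]
contact_force: [-3.7, -0.2, 4.6]
opening: 0.004
```

Request:
send_rows:
  series:
    - [0,0.001,0,0,0,0]
    - [0,0,0,0,0,0]

```text
clock: 4.2
eef_pos: [487.7, -18.3, 73.3]
tcp_rot: [-1.572, -0.096, -0.045]
contact_force: [-3.6, -0.0, 4.9]
opening: -0.004
```

Request:
send_rows:
  series:
    - [0,0.0008,0,0,0,0]
    - [0,0,0,0,0,0]

```text
clock: 4.4
eef_pos: [487.9, -18.3, 72.5]
tcp_rot: [-1.572, -0.096, -0.045]
contact_force: [-3.8, 0.1, 4.7]
opening: 0.004
```

Request:
send_rows:
  series:
    - [0,0.0008,0,0,0,0]
    - [0,0,0,0,0,0]

```text
clock: 4.6
eef_pos: [488.0, -18.3, 71.7]
tcp_rot: [-1.572, -0.096, -0.045]
contact_force: [-3.6, 0.1, 5.2]
opening: -0.002
```

Request:
send_rows:
  series:
    - [0,0.0007,0,0,0,0]
    - [0,0,0,0,0,0]

```text
clock: 4.8
eef_pos: [488.1, -18.3, 71.3]
tcp_rot: [-1.572, -0.096, -0.045]
contact_force: [-5.5, 0.2, 9.0]
opening: 0.005
```

```bash
cat > arc.py <<'E'
from plan import *
yaw=-.045
ex=np.array([np.cos(yaw),np.sin(yaw),0]); ez=np.array([0,0,1.])
H=np.array([477.2,-18.3,66.5])+219.8*ex
def tp(th):
    t=.1+.4*np.clip(th/1.2,0,1)
    C=H+219.8*(-np.cos(th+.0364)*ex+np.sin(th+.0364)*ez)
    return pose(C+11*(np.cos(t)*ex+np.sin(t)*ez),t,yaw)
def go(ths): sync(); rows([(*tp(a),1) for a in ths])
def where():
    s=st(); p=np.array(s['eef_pos']); t=-s['tcp_rot'][1]; c=p-11*(np.cos(t)*ex+np.sin(t)*ez)-H
    print('theta',np.arctan2(c@ez,-c@ex)-.0364,'rho',np.hypot(c@ez,c@ex))
E
python3 -c "
from arc import *
where();go([-.01,.01,.04,.08,.13,.19,.25,.31])"
```

```text
t 4.8 p [488.1 -18.3  71.3] R [-1.572 -0.096 -0.045] F [-5.5  0.2  9. ] op 0.0 q [-0.04  0.33  2.12 -0.    0.59 -1.56]
theta -0.019539833454060743 rho 219.9174708534857
[[0.0004,-0.0021,-0.0005,0.05,0,-0.21],[0.0006,-0.0044,0,0,0,-0.19],[0.001,-0.0066,0,0,0,-0.58],[0.0019,-0.0088,0,0,0,-0.76],[0.0029,-0.0107,0,0,0,-0.95],[0.0044,-0.0127,0,0,0,-1.15],[0.0053,-0.0123,0,0,0,-1.15],[0.0064,-0.0117,0,0,0,-1.14]]
end [501.1 -19.4 143.3] 8
```

Request:
send_rows:
  series:
    - [0.0004,-0.0021,0,0,0,-0.2]
    - [0.0006,-0.0044,0,0,0,-0.2]
    - [0.001,-0.0066,0,0,0,-0.58]
    - [0.0019,-0.0088,0,0,0,-0.76]
    - [0.0029,-0.0107,0,0,0,-0.95]
    - [0.0044,-0.0127,0,0,0,-1.15]
    - [0.0053,-0.0123,0,0,0,-1.15]
    - [0.0064,-0.0117,0,0,0,-1.14]

```text
clock: 5.6
eef_pos: [501.9, -18.8, 144.8]
tcp_rot: [-1.572, -0.207, -0.045]
contact_force: [0.4, -0.5, 1.6]
opening: -0.0
```

```bash
python3 -c "
from arc import *
where();go([.37,.43,.49,.55,.62,.69,.76,.83])
f=imaging.grab_frame('side'); im=cv2.cvtColor(f['frame'],cv2.COLOR_RGB2BGR)[110:300,130:390]; cv2.imwrite('pics/s2.png',cv2.resize(im,None,fx=3,fy=3,interpolation=cv2.INTER_CUBIC))"
```

```text
t 5.6 p [501.9 -18.8 144.8] R [-1.572 -0.207 -0.045] F [ 0.4 -0.5  1.6] op -0.0 q [-0.04  0.18  2.12 -0.    0.64 -1.56]
theta 0.317450814267845 rho 219.46547262336355
[[0.0061,-0.01,-0.0006,0.04,0,-0.95],[0.0081,-0.0106,0,0,0,-1.15],[0.0089,-0.01,0,0,0,-1.14],[0.0096,-0.0092,0,0,0,-1.15],[0.0121,-0.0098,0,0,0,-1.34],[0.0129,-0.0085,0,0,0,-1.33],[0.0137,-0.0074,0,0,0,-1.34],[0.0142,-0.006,0,0,0,-1.34]]
end [564.8 -22.3 238. ] 8
```

View pics/s2.png

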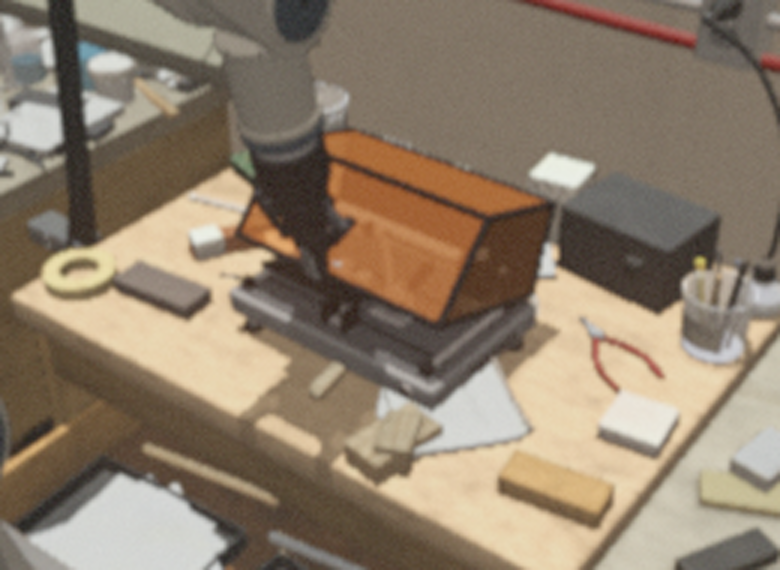

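The hood has unlatched and is rising under the fingers (lip at about (330,290) in the crop). I'll keep following the arc.

Request:
send_rows:
  series:
    - [0.0061,-0.01,-0.0006,0,0,-0.95]
    - [0.0081,-0.0106,0,0,0,-1.15]
    - [0.0089,-0.01,0,0,0,-1.14]
    - [0.0096,-0.0092,0,0,0,-1.15]
    - [0.0121,-0.0098,0,0,0,-1.34]
    - [0.0129,-0.0085,0,0,0,-1.33]
    - [0.0137,-0.0074,0,0,0,-1.34]
    - [0.0142,-0.006,0,0,0,-1.34]

```text
clock: 6.45
eef_pos: [565.4, -22.3, 237.2]
tcp_rot: [-1.572, -0.376, -0.045]
contact_force: [0.8, -0.0, 1.3]
opening: 0.005
```

```bash
python3 -c "
from arc import *
where();go([.9,.97,1.04,1.11,1.18,1.25,1.32,1.39])"
```

```text
t 6.45 p [565.4 -22.3 237.2] R [-1.572 -0.376 -0.045] F [ 0.8 -0.   1.3] op 0.01 q [-0.04  0.08  2.03 -0.    0.66 -1.56]
theta 0.8296558393113348 rho 218.76977818721954
[[0.0145,-0.0057,0,0.04,0,-1.38],[0.015,-0.0033,0,0,0,-1.34],[0.0153,-0.0019,0,0,0,-1.34],[0.0154,-0.0005,0,0,0,-1.33],[0.0153,0.001,0,0,0,-1.34],[0.0152,0.0026,0,0,0,-0.38],[0.0149,0.0038,0,0,0,0],[0.0146,0.0049,0,0,0,0]]
end [674.8 -27.2 289.3] 8
```

Request:
send_rows:
  series:
    - [0.0145,-0.0057,0,0,0,-1.38]
    - [0.015,-0.0033,0,0,0,-1.34]
    - [0.0153,-0.0019,0,0,0,-1.34]
    - [0.0154,-0.0005,0,0,0,-1.33]
    - [0.0153,0.001,0,0,0,-1.34]
    - [0.0152,0.0026,0,0,0,-0.38]
    - [0.0149,0.0038,0,0,0,0]
    - [0.0146,0.0049,0,0,0,0]

```text
clock: 7.25
eef_pos: [675.2, -27.1, 288.2]
tcp_rot: [-1.572, -0.498, -0.045]
contact_force: [0.6, 0.2, 1.7]
opening: -0.0
```

```bash
python3 -c "
from arc import *
where();go([1.45,1.51,1.57,1.62,1.66])
f=imaging.grab_frame('side'); im=cv2.cvtColor(f['frame'],cv2.COLOR_RGB2BGR)[60:300,130:390]; cv2.imwrite('pics/s3.png',cv2.resize(im,None,fx=2.5,fy=2.5,interpolation=cv2.INTER_CUBIC))"
```

```text
t 7.25 p [675.2 -27.1 288.2] R [-1.572 -0.498 -0.045] F [0.6 0.2 1.7] op -0.0 q [-0.04  0.16  1.85 -0.    0.63 -1.56]
theta 1.3909673372026992 rho 218.65936102830418
[[0.0124,0.0038,-0.0001,0,0,-0.13],[0.0119,0.0056,0,0,0,0],[0.0116,0.0064,0,0,0,0],[0.0093,0.0059,0,0,0,0],[0.0072,0.005,0,0,0,0]]
end [733.9 -29.9 289.8] 5
```

View pics/s3.png

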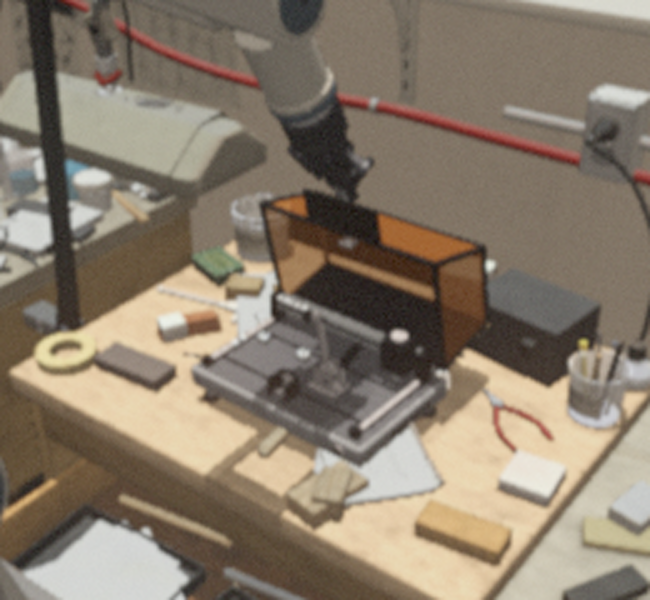

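Request:
send_rows:
  series:
    - [0.0124,0.0038,0,0,0,0]
    - [0.0119,0.0056,0,0,0,0]
    - [0.0116,0.0064,0,0,0,0]
    - [0.0093,0.0059,0,0,0,0]
    - [0.0072,0.005,0,0,0,0]
    - [0.005,0.0,0,0,0,0]
    - [0,0,0,0,0,0]

```text
clock: 8.0
eef_pos: [737.5, -30.0, 291.9]
tcp_rot: [-1.572, -0.498, -0.045]
contact_force: [0.9, 0.0, 1.1]
opening: 0.0
```

Request:
send_rows:
  series:
    - [0,-0.01,0,0,0,0]
    - [0,-0.015,0,0,0,0]
    - [0,-0.02,0,0,0,0]
    - [-0.01,-0.025,0,0,0,0]
    - [-0.045,0,0,0,0,0]
    - [-0.045,0.0,0,0,0,0]
    - [-0.045,0.01,0,0,0,0]
    - [-0.045,0.01,0,0,0,0]

```text
clock: 8.8
eef_pos: [544.6, -21.3, 246.0]
tcp_rot: [-1.572, -0.5, -0.045]
contact_force: [0.1, 0.1, -0.7]
opening: 0.002
```

```bash
python3 -c "
from arc import *
where();sync()
rows([pose([420,-150,250],0,-.045)])
"
```

```text
t 8.8 p [544.6 -21.3 246. ] R [-1.572 -0.5   -0.045] F [ 0.1  0.1 -0.7] op 0.0 q [-0.04 -0.01  2.15 -0.01  0.5  -1.56]
theta 0.7853223505022707 rho 237.89230121831906
[[-0.0256,-0.0151,-0.0335,0,0,7.17],[-0.0272,-0.0118,-0.0336,0,0,7.17],[-0.0285,-0.0083,-0.0335,0,0,7.16],[-0.0293,-0.0046,-0.0336,0.04,0,7.17]]
end [ 420. -150.  250.] 4
```

```bash
python3 -c "
from arc import *
sync()
rows([pose([480,-150,240],0.1,-.5),pose([490,-312,180],0,-1.456)])
f=imaging.grab_frame('top'); pickle.dump(f,open('pics/top1.pkl','wb'))
im=cv2.cvtColor(f['frame'],cv2.COLOR_RGB2BGR)[120:250,200:340]; cv2.imwrite('pics/t1.png',cv2.resize(im,None,fx=4,fy=4,interpolation=cv2.INTER_CUBIC))
"
```

```text
[[-0.0109,-0.0046,-0.0263,-1.54,5.02,4.51],[-0.0088,-0.0031,-0.0273,-1.54,5.02,4.51],[-0.0066,-0.0017,-0.028,-1.55,5.02,4.51],[-0.0042,-0.0005,-0.0285,-1.54,5.01,4.51],[-0.0018,0.0005,-0.0287,-1.55,5.02,4.51],[0.0114,0.0098,-0.0196,-0.39,7.82,0.75],[0.0141,0.0097,-0.0178,-0.39,7.82,0.76],[0.0166,0.0096,-0.0157,-0.39,7.82,0.75]]
[[0.0186,0.0095,-0.0132,-0.39,7.82,0.76],[0.0204,0.0093,-0.0104,-0.39,7.81,0.75],[0.0217,0.0091,-0.0075,-0.39,7.82,0.76],[0.0227,0.0089,-0.0044,-0.4,7.81,0.75]]
end [ 490. -312.  180.] 12
```

View pics/t1.png

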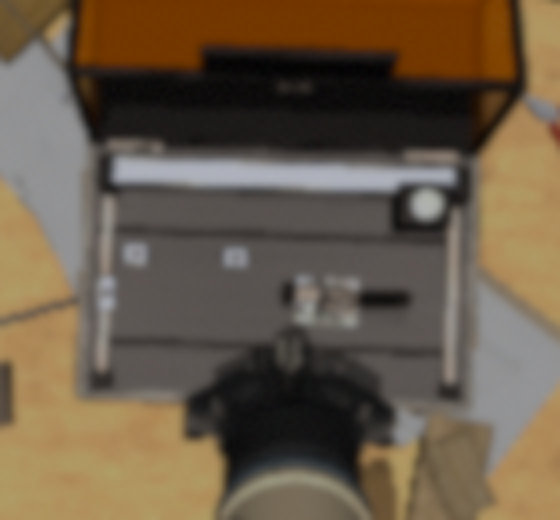

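Request:
send_rows:
  series:
    - [-0.0109,-0.0046,-0.0263,-1.54,5.02,4.51]
    - [-0.0088,-0.0031,-0.0273,-1.54,5.02,4.51]
    - [-0.0066,-0.0017,-0.028,-1.55,5.02,4.51]
    - [-0.0042,-0.0005,-0.0285,-1.54,5.01,4.51]
    - [-0.0018,0.0005,-0.0287,-1.55,5.02,4.51]
    - [0.0114,0.0098,-0.0196,-0.39,7.82,0.75]
    - [0.0141,0.0097,-0.0178,-0.39,7.82,0.76]
    - [0.0166,0.0096,-0.0157,-0.39,7.82,0.75]
  gripper: 1

```text
clock: 9.65
eef_pos: [485.9, -220.5, 214.8]
tcp_rot: [-1.56, -0.057, -0.916]
contact_force: [0.0, -0.7, 1.1]
opening: 0.996
```

Request:
send_rows:
  series:
    - [0.0186,0.0095,-0.0132,-0.39,7.82,0.76]
    - [0.0204,0.0093,-0.0104,-0.39,7.81,0.75]
    - [0.0217,0.0091,-0.0075,-0.39,7.82,0.76]
    - [0.0227,0.0089,-0.0044,-0.4,7.81,0.75]
    - [0,0,0,0,0,0]
    - [0,0,0,0,0,0]

```text
clock: 10.25
eef_pos: [491.5, -312.2, 180.1]
tcp_rot: [-1.573, 0.0, -1.455]
contact_force: [-0.2, 0.6, 0.1]
opening: 1.0
```

```bash
python3 -c "
from arc import *
st()
f=imaging.grab_frame('top'); pickle.dump(f,open('pics/top2.pkl','wb'))
im=cv2.cvtColor(f['frame'],cv2.COLOR_RGB2BGR)[145:225,215:325]; cv2.imwrite('pics/t2.png',cv2.resize(im,None,fx=6,fy=6,interpolation=cv2.INTER_CUBIC))
w=imaging.grab_frame('wrist'); pickle.dump(w,open('pics/w2.pkl','wb')); save(w,'w2')
"
```

```text
t 10.25 p [ 491.5 -312.2  180.1] R [-1.573  0.    -1.455] F [-0.2  0.6  0.1] op 1.0 q [-0.57  0.34  1.77 -0.    1.03 -0.68]
```

View pics/t2.png

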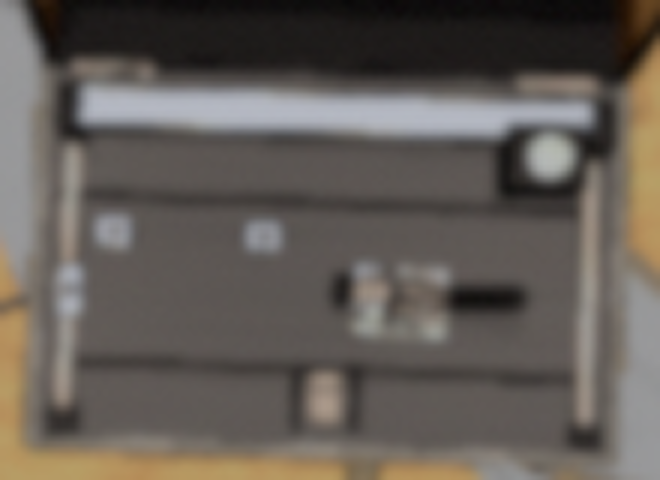

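View pics/w2.png

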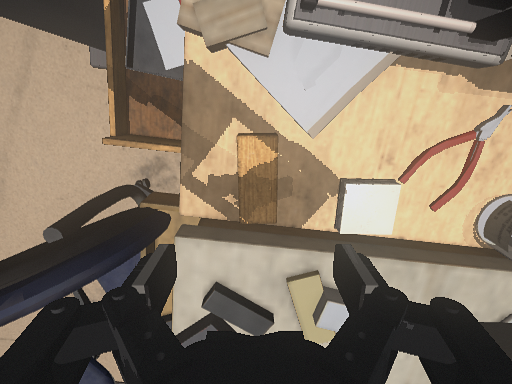

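```bash
python3 -c "
from h import *
f=pickle.load(open('pics/top2.pkl','rb')); w=pickle.load(open('pics/w2.pkl','rb'))
for n,u,v,z in [('Lc',233.8,183.8,71),('Rc',258.8,184.3,71),('Lfront',233.8,186.3,71),('Rfront',258.8,186.8,71),('end',228.7,193.5,71),('clamp arm L',271,193.5,80),('handle end',302,194.5,145),('pad?',276,193,100)]: print(n,np.round(plane(f,u,v,z),1))
for p in [(238,135),(275,132),(278,221),(240,223)]: print(np.round(plane(w,*p,24),1))
hsv=cv2.cvtColor(w['frame'],cv2.COLOR_RGB2HSV); 
P=pts(w); print(np.round(P[150,256]),np.round(P[200,256]))
m=((P[...,2]>14)&(P[...,2]<34)).astype(np.uint8); m[:125]=0;m[240:]=0;m[:,:215]=0;m[:,300:]=0
m=cv2.morphologyEx(m,cv2.MORPH_OPEN,np.ones((5,5)))
ys,xs=np.nonzero(m); q=np.array([plane(w,a,b,24)[:2] for a,b in zip(xs,ys)],np.float32); rc=cv2.minAreaRect(q); print(rc, q.mean(0))
ww,V=np.linalg.eigh(np.cov(q.T)); print(np.degrees(np.arctan2(V[1,1],V[0,1])),np.sqrt(12*ww))
P=pts(f)
for v in range(188,202,2): print(v,[tuple(np.round(P[v,u]).astype(int)) for u in (270,275,280,285,290,295,300,302)])
"
```

```text
Lc [615.8  83.1  71. ]
Rc [614.2   8.9  71. ]
Lfront [608.4  83.1  71. ]
Rfront [606.7   8.9  71. ]
end [587.   98.3  71. ]
clamp arm L [586.3 -26.9  80. ]
handle end [ 580.4 -110.4  145. ]
pad? [586.8 -40.6 100. ]
[ 468.1 -268.    24. ]
[ 507.2 -260.3   24. ]
[ 525.1 -363.2   24. ]
[ 480.4 -371.    24. ]
[ 489. -282.   25.] [ 496. -340.   24.]
((494.7624816894531, -316.6125183105469), (44.77099609375, 105.16228485107422), 7.1912407875061035) [ 494.51447 -314.01645]
97.04351027559221 [ 44.61472169 105.55700835]
188 [(np.int64(604), np.int64(-25), np.int64(58)), (np.int64(604), np.int64(-40), np.int64(62)), (np.int64(604), np.int64(-55), np.int64(62)), (np.int64(604), np.int64(-70), np.int64(62)), (np.int64(604), np.int64(-85), np.int64(61)), (np.int64(604), np.int64(-100), np.int64(58)), (np.int64(604), np.int64(-115), np.int64(60)), (np.int64(603), np.int64(-120), np.int64(62))]
190 [(np.int64(592), np.int64(-21), np.int64(167)), (np.int64(597), np.int64(-39), np.int64(69)), (np.int64(596), np.int64(-52), np.int64(100)), (np.int64(596), np.int64(-67), np.int64(97)), (np.int64(597), 
[... 1363 characters left out ...]
(np.int64(573), np.int64(-39), np.int64(68)), (np.int64(572), np.int64(-52), np.int64(97)), (np.int64(572), np.int64(-67), np.int64(97)), (np.int64(574), np.int64(-84), np.int64(62)), (np.int64(574), np.int64(-100), np.int64(57)), (np.int64(574), np.int64(-115), np.int64(57)), (np.int64(573), np.int64(-120), np.int64(62))]
200 [(np.int64(568), np.int64(-25), np.int64(60)), (np.int64(568), np.int64(-39), np.int64(63)), (np.int64(568), np.int64(-54), np.int64(65)), (np.int64(568), np.int64(-69), np.int64(64)), (np.int64(568), np.int64(-84), np.int64(61)), (np.int64(568), np.int64(-100), np.int64(58)), (np.int64(567), np.int64(-114), np.int64(63)), (np.int64(568), np.int64(-121), np.int64(57))]
```

```bash
python3 -c "
from plan import *
sync()
Y=-1.571+.122
rows([pose([493.8,-308.7,100],0,Y),pose([493.8,-308.7,12],0,Y),pose([493.8,-308.7,1],0,Y),pose([493.8,-308.7,1],0,Y)])
"
```

```text
[[-0.0012,0.0401,0.0013,0.06,-0.14,0],[-0.0013,0.0401,0.0013,0.05,-0.15,0],[0,0.044,0,0,0,0],[0,0.044,0,0,0,0],[0,0.011,0,0,0,0],[0,0,0,0,0,0]]
end [ 493.8 -308.7    1. ] 6
```

Request:
send_rows:
  series:
    - [-0.0012,0.0401,0.0013,0,-0.14,0]
    - [-0.0013,0.0401,0.0013,0,-0.15,0]
    - [0,0.044,0,0,0,0]
    - [0,0.03,0,0,0,0]
    - [0,0.014,0,0,0,0]
    - [0,0.005,0,0,0,0]
    - [0,0,0,0,0,0]

```text
clock: 11.05
eef_pos: [494.1, -309.2, 6.8]
tcp_rot: [-1.573, -0.0, -1.45]
contact_force: [0.0, 0.4, 0.7]
opening: 1.001
```

```bash
python3 -c "
from plan import *
s=st()
"
```

```text
t 11.05 p [ 494.1 -309.2    6.8] R [-1.573 -0.    -1.45 ] F [0.  0.4 0.7] op 1.0 q [-0.56  0.58  1.87 -0.    0.69 -0.68]
```

Request:
send_rows:
  series:
    - [0,0.005,0,0,0,0]
    - [0,0,0,0,0,0]
    - [0,0,0,0,0,0]
    - [0,0,0,0,0,0]
    - [0,0,0,0,0,0]
    - [0,0,0,0,0,0]
    - [0,0,0,0,0,0]
  gripper: 0
  squeeze: 35

```text
clock: 11.75
eef_pos: [494.1, -309.6, 2.0]
tcp_rot: [-1.572, -0.001, -1.451]
contact_force: [0.8, 1.4, 5.9]
opening: 0.517
```

```bash
python3 -c "
from plan import *
s=st(); sync()
f=imaging.grab_frame('wrist'); save(f,'w3')
"
```

```text
t 11.75 p [ 494.1 -309.6    2. ] R [-1.572e+00 -1.000e-03 -1.451e+00] F [0.8 1.4 5.9] op 0.52 q [-0.56  0.59  1.87 -0.    0.68 -0.68]
```

View pics/w3.png

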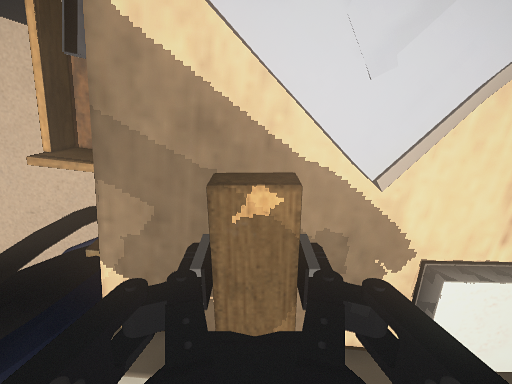

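```bash
python3 -c "
from plan import *
Y=-1.571+.122; Z=-1.571-.04
rows([pose([492,-309.6,40],0,Y),pose([485,-280,140],0,Y),pose([490,49,150],0,Z),pose([577,48.5,110],0,Z),pose([577,48.5,84],0,Z),pose([577,48.5,84],0,Z)],step=40)
"
```

```text
[[-0.0003,-0.0379,-0.0022,0.09,-0.11,0],[-0.0101,-0.0334,-0.0011,0,0,0],[-0.01,-0.0333,-0.0011,0,0,0],[-0.0101,-0.0334,-0.0011,0,0,0],[-0.0362,-0.0011,0.005,0,1.03,0],[-0.0363,-0.0011,0.0043,0,1.03,0],[-0.0364,-0.0011,0.0037,0,1.03,0],[-0.0364,-0.0011,0.003,0,1.03,0]]
[[-0.0365,-0.0011,0.0024,0,1.03,0],[-0.0365,-0.0012,0.0017,0,1.03,0],[-0.0365,-0.0011,0.0011,0,1.03,0],[-0.0366,-0.0012,0.0004,0,1.04,0],[-0.0366,-0.0011,-0.0002,0,1.03,0],[-0.001,0.0133,0.029,0,0,0],[-0.001,0.0133,0.029,0,0,0],[-0.001,0.0134,0.0289,0,0,0]]
[[0,0.026,0,0,0,0],[0,0,0,0,0,0]]
end [577.   48.5  84. ] 18
```

Request:
send_rows:
  series:
    - [-0.0003,-0.0379,-0.0022,0.09,-0.11,0]
    - [-0.0101,-0.0334,-0.0011,0,0,0]
    - [-0.01,-0.0333,-0.0011,0,0,0]
    - [-0.0101,-0.0334,-0.0011,0,0,0]
    - [-0.0362,-0.0011,0.005,0,1.03,0]
    - [-0.0363,-0.0011,0.0043,0,1.03,0]
    - [-0.0364,-0.0011,0.0037,0,1.03,0]
    - [-0.0364,-0.0011,0.003,0,1.03,0]

```text
clock: 12.6
eef_pos: [486.5, -132.3, 143.9]
tcp_rot: [-1.571, 0.0, -1.522]
contact_force: [1.0, -0.1, -0.5]
opening: 0.518
```

Request:
send_rows:
  series:
    - [-0.0365,-0.0011,0.0024,0,1.03,0]
    - [-0.0365,-0.0012,0.0017,0,1.03,0]
    - [-0.0365,-0.0011,0.0011,0,1.03,0]
    - [-0.0366,-0.0012,0.0004,0,1.04,0]
    - [-0.0366,-0.0011,-0.0002,0,1.03,0]
    - [0,0,0,0,0,0]

```text
clock: 13.2
eef_pos: [489.7, 52.6, 149.7]
tcp_rot: [-1.571, 0.001, -1.609]
contact_force: [-0.1, -0.3, -0.4]
opening: 0.518
```

```bash
python3 -c "
from plan import *
Z=-1.571-.04
st();sync()
rows([pose([577,48.5,110],0,Z),pose([577,48.5,84],0,Z),pose([577,48.5,84],0,Z)],step=40)
"
```

```text
t 13.2 p [489.7  52.6 149.7] R [-1.571e+00  1.000e-03 -1.609e+00] F [-0.1 -0.3 -0.4] op 0.52 q [0.1  0.25 1.99 0.   0.9  0.14]
[[0.0003,0.0132,0.0291,0,0.05,0],[0.0003,0.0132,0.0292,0,0.05,0],[0.0002,0.0133,0.0291,0,0.04,-0.07],[0,0.026,0,0,0,0],[0,0,0,0,0,0]]
end [577.   48.5  84. ] 5
```

Request:
send_rows:
  series:
    - [0.0003,0.0132,0.0291,0,0.05,0]
    - [0.0003,0.0132,0.0292,0,0.05,0]
    - [0.0002,0.0133,0.0291,0,0.04,0]
    - [0,0.026,0,0,0,0]
    - [0,0,0,0,0,0]

```text
clock: 13.7
eef_pos: [575.9, 44.1, 80.9]
tcp_rot: [-1.575, -0.0, -1.613]
contact_force: [3.3, -1.1, -3.3]
opening: 0.517
```

```bash
python3 -c "
from plan import *
Z=-1.571-.04
st();sync()
f=imaging.grab_frame('wrist'); save(f,'w4'); pickle.dump(f,open('pics/w4.pkl','wb'))
f=imaging.grab_frame('side'); im=cv2.cvtColor(f['frame'],cv2.COLOR_RGB2BGR)[100:270,180:360]; cv2.imwrite('pics/s4.png',cv2.resize(im,None,fx=3.5,fy=3.5,interpolation=cv2.INTER_CUBIC))
"
```

```text
t 13.7 p [575.9  44.1  80.9] R [-1.575 -0.    -1.613] F [ 3.3 -1.1 -3.3] op 0.52 q [0.07 0.47 1.85 0.   0.83 0.12]
```

View pics/w4.png

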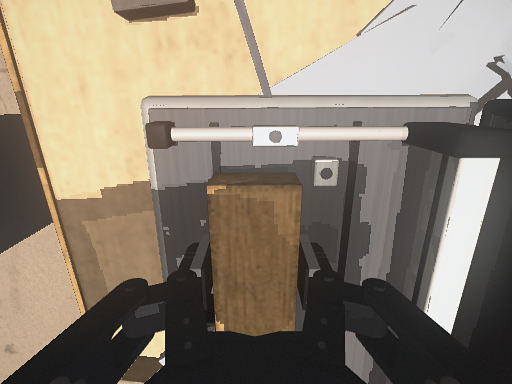

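View pics/s4.png

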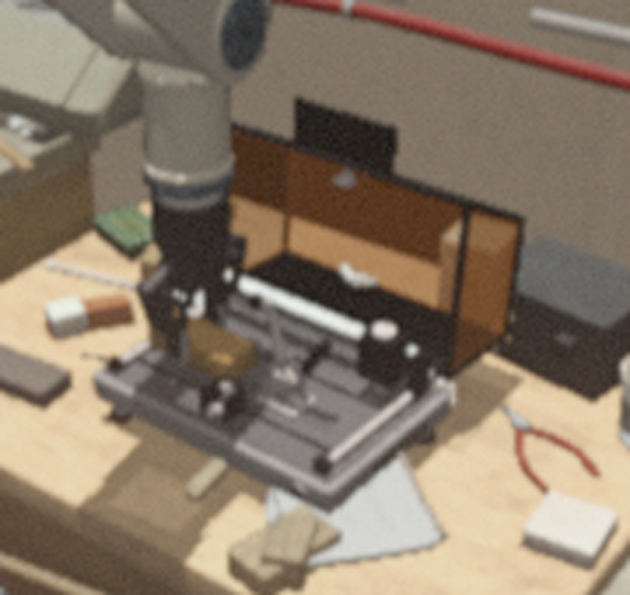

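```bash
python3 -c "
from plan import *
w=pickle.load(open('pics/w4.pkl','rb'))
for n,u,v,z in [('end inner L',256,147,71),('end inner R',297,147,71),('Lstop front top',314,159,71),('front bottom',314.5,186,71),('blk TL',208,186,103),('blk TR',301,186,103),('blk L low',216,325,103),('blk R low',299,325,103)]: print(n,np.round(plane(w,u,v,z),1))
Z=-1.571-.04
rows([pose([577,48.5,66],0,Z),pose([577,48.5,62.5],0,Z),pose([577,48.5,62.5],0,Z)])
"
```

```text
end inner L [578.9 100.6  71. ]
end inner R [601.7  99.6  71. ]
Lstop front top [611.3  92.4  71. ]
front bottom [612.   76.4  71. ]
blk TL [556.3  88.7 103. ]
blk TR [599.1  86.9 103. ]
blk L low [552.8   8.3 103. ]
blk R low [598.7   6.5 103. ]
[[-0.0044,0.0149,0.001,0.24,-0.13,0],[0,0.0035,0,0,0,0],[0,0,0,0,0,0]]
end [577.   48.5  62.5] 3
```

Request:
send_rows:
  series:
    - [-0.0044,0.0149,0.001,0,0,0]
    - [0,0.002,0,0,0,0]
    - [0,0,0,0,0,0]

```text
clock: 14.1
eef_pos: [577.3, 49.5, 66.4]
tcp_rot: [-1.573, 0.0, -1.613]
contact_force: [0.6, -0.4, -0.1]
opening: 0.518
```

```bash
python3 -c "
from plan import *
st()
"
```

```text
t 14.1 p [577.3  49.5  66.4] R [-1.573  0.    -1.613] F [ 0.6 -0.4 -0.1] op 0.52 q [0.08 0.49 1.85 0.   0.8  0.12]
```

Request:
send_rows:
  series:
    - [0,0.002,0,0,0,0]
    - [0,0.0015,0,0,0,0]
    - [0,0,0,0,0,0]

```text
clock: 14.4
eef_pos: [578.0, 49.3, 63.1]
tcp_rot: [-1.572, 0.0, -1.613]
contact_force: [0.6, 0.1, -0.4]
opening: 0.522
```

Request:
send_rows:
  series:
    - [0,0,0.003,0,0,0]
    - [0,0,0.003,0,0,0]
    - [0,0,0.001,0,0,0]
    - [0,0,0,0,0,0]

```text
clock: 14.8
eef_pos: [585.3, 49.0, 63.1]
tcp_rot: [-1.572, 0.0, -1.613]
contact_force: [0.5, 0.0, -0.2]
opening: 0.52
```

Request:
send_rows:
  series:
    - [0,0,0.001,0,0,0]
    - [0,0,0,0,0,0]

```text
clock: 15.0
eef_pos: [586.1, 49.0, 63.0]
tcp_rot: [-1.572, 0.0, -1.613]
contact_force: [-0.3, -1.2, -0.5]
opening: 0.518
```

Request:
send_rows:
  series:
    - [0,0,0.001,0,0,0]
    - [0,0,0,0,0,0]

```text
clock: 15.2
eef_pos: [587.1, 48.9, 63.1]
tcp_rot: [-1.572, 0.0, -1.613]
contact_force: [0.4, -0.4, -1.2]
opening: 0.521
```

Request:
send_rows:
  series:
    - [0,0,0.001,0,0,0]
    - [0,0,0,0,0,0]

```text
clock: 15.4
eef_pos: [587.8, 48.9, 63.0]
tcp_rot: [-1.573, 0.0, -1.613]
contact_force: [-1.2, 0.3, -0.9]
opening: 0.516
```

Request:
send_rows:
  series:
    - [0,0,0.0007,0,0,0]
    - [0,0,0,0,0,0]

```text
clock: 15.6
eef_pos: [587.8, 48.9, 62.8]
tcp_rot: [-1.574, 0.0, -1.614]
contact_force: [-4.7, 1.9, 0.9]
opening: 0.518
```

Request:
send_rows:
  series:
    - [-0.003,0,-0.0003,0,0,0]
    - [-0.001,0,0,0,0,0]
    - [0,0,0,0,0,0]

```text
clock: 15.9
eef_pos: [588.0, 52.9, 62.8]
tcp_rot: [-1.573, 0.0, -1.613]
contact_force: [-4.9, -0.9, -1.4]
opening: 0.518
```

Request:
send_rows:
  series:
    - [-0.001,0,0,0,0,0]
    - [0,0,0,0,0,0]

```text
clock: 16.1
eef_pos: [588.0, 53.8, 62.8]
tcp_rot: [-1.573, -0.0, -1.613]
contact_force: [-4.5, -1.7, -0.3]
opening: 0.521
```

Request:
send_rows:
  series:
    - [-0.001,0,0,0,0,0]
    - [0,0,0,0,0,0]

```text
clock: 16.3
eef_pos: [588.0, 54.7, 62.8]
tcp_rot: [-1.573, -0.0, -1.613]
contact_force: [-5.4, -1.5, -0.4]
opening: 0.514
```

Request:
send_rows:
  series:
    - [-0.001,0,0,0,0,0]
    - [0,0,0,0,0,0]

```text
clock: 16.5
eef_pos: [588.0, 55.7, 62.8]
tcp_rot: [-1.573, -0.0, -1.613]
contact_force: [-5.0, -2.3, -0.7]
opening: 0.522
```

Request:
send_rows:
  series:
    - [-0.001,0,0,0,0,0]
    - [0,0,0,0,0,0]

```text
clock: 16.7
eef_pos: [588.1, 56.1, 62.8]
tcp_rot: [-1.573, -0.001, -1.613]
contact_force: [-5.0, -6.5, -0.6]
opening: 0.517
```

Request:
send_rows:
  series:
    - [-0.0007,0,0,0,0,0]
    - [0,0,0,0,0,0]

```text
clock: 16.9
eef_pos: [588.1, 56.1, 62.8]
tcp_rot: [-1.573, -0.002, -1.613]
contact_force: [-5.1, -8.6, 0.5]
opening: 0.52
```

Request:
send_rows:
  series:
    - [0,0.0008,0,0,0,0]
    - [0,0,0,0,0,0]

```text
clock: 17.1
eef_pos: [588.1, 56.1, 62.4]
tcp_rot: [-1.573, -0.002, -1.613]
contact_force: [-7.7, -10.1, 4.0]
opening: 0.515
```

Request:
send_rows:
  series:
    - [0,0,0,0,0,0]
    - [0,0,0,0,0,0]
    - [0,0,0,0,0,0]
    - [0,0,0,0,0,0]
  gripper: 0.75

```text
clock: 17.5
eef_pos: [589.3, 57.8, 62.5]
tcp_rot: [-1.571, 0.0, -1.613]
contact_force: [0.8, -1.2, 0.2]
opening: 0.748
```

Request:
send_rows:
  series:
    - [0,-0.01,0,0,0,0]
    - [0,-0.03,0,0,0,0]
    - [0,-0.04,0,0,0,0]
    - [0,-0.045,0,0,0,0]
    - [0,-0.045,0,0,0,0]
    - [0,0,0,0,0,0]

```text
clock: 18.1
eef_pos: [592.7, 58.0, 239.8]
tcp_rot: [-1.56, 0.002, -1.613]
contact_force: [0.6, 0.4, -0.7]
opening: 0.745
```

```bash
python3 -c "
from plan import *
st();sync()
f=imaging.grab_frame('wrist'); save(f,'w5'); pickle.dump(f,open('pics/w5.pkl','wb'))
"
```

```text
t 18.1 p [592.7  58.  239.8] R [-1.56   0.002 -1.613] F [ 0.6  0.4 -0.7] op 0.75 q [0.09 0.29 1.7  0.   1.14 0.14]
```

View pics/w5.png

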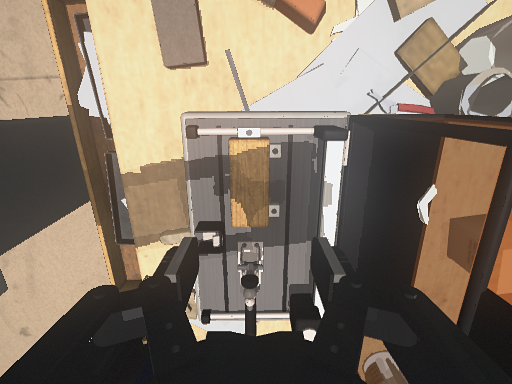

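```bash
python3 -c "
from plan import *
f=pickle.load(open('pics/top2.pkl','rb')); P=pts(f)
for v in range(166,182,3): print(v,[tuple(np.round(P[v,u]).astype(int).tolist()) for u in (298,302,306,310)])
g=imaging.grab_frame('top'); pickle.dump(g,open('pics/top3.pkl','wb'))
Z=-1.571-.04
T=lambda y,z:pose([581.6+.04*(y+100),y,z],0,Z)
rows([T(0,240),T(-72,200),T(-72,160)])
"
```

```text
166 [(665, -104, 105), (661, -112, 133), (662, -124, 128), (662, -136, 129)]
169 [(655, -103, 114), (653, -113, 129), (653, -124, 132), (653, -135, 131)]
172 [(646, -103, 118), (644, -112, 132), (644, -123, 136), (645, -135, 129)]
175 [(637, -102, 120), (637, -113, 126), (636, -124, 129), (636, -135, 132)]
178 [(634, -109, 59), (634, -121, 57), (634, -133, 60), (633, -145, 62)]
181 [(625, -109, 58), (624, -121, 61), (624, -133, 62), (625, -145, 56)]
[[0.0291,-0.0002,-0.0023,-0.3,-0.06,-0.05],[0.0291,-0.0001,-0.0023,-0.29,-0.07,-0.06],[0.036,0.02,0,0,0,0],[0.0361,0.02,0,0,0,0],[0,0.04,0,0,0,0]]
end [582.7 -72.  160. ] 5
```

Request:
send_rows:
  series:
    - [0.0291,0,-0.0023,-0.3,0,0]
    - [0.0291,0,-0.0023,-0.3,0,0]
    - [0.036,0.02,0,0,0,0]
    - [0.0361,0.02,0,0,0,0]
    - [0,0.02,0,0,0,0]
    - [0,0,0,0,0,0]
  gripper: 0

```text
clock: 18.8
eef_pos: [575.0, -73.0, 168.2]
tcp_rot: [-1.59, 0.001, -1.615]
contact_force: [-0.2, 0.5, 0.5]
opening: 0.0
```

```bash
python3 -c "
from plan import *
st();sync()
f=imaging.grab_frame('wrist'); save(f,'w6')
f=imaging.grab_frame('side'); im=cv2.cvtColor(f['frame'],cv2.COLOR_RGB2BGR)[100:270,180:360]; cv2.imwrite('pics/s6.png',cv2.resize(im,None,fx=3.5,fy=3.5,interpolation=cv2.INTER_CUBIC))
"
```

```text
t 18.8 p [575.  -73.  168.2] R [-1.590e+00  1.000e-03 -1.615e+00] F [-0.2  0.5  0.5] op 0.0 q [-0.13  0.36  1.78 -0.    1.02 -0.08]
```

View pics/w6.png

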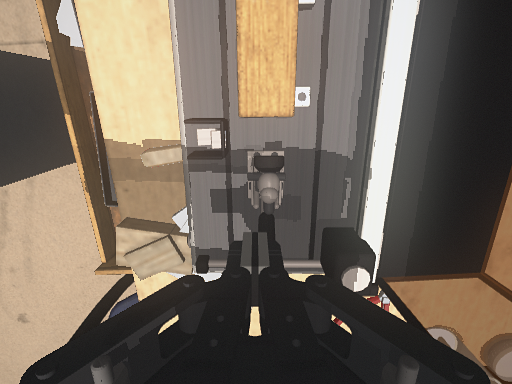

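View pics/s6.png

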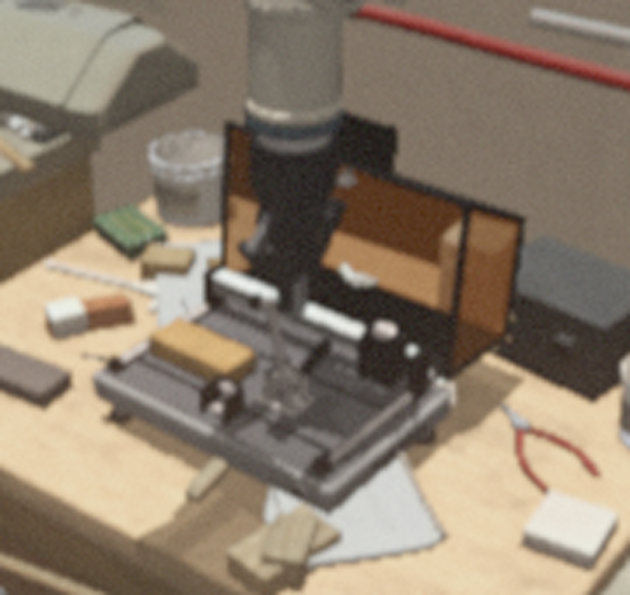

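```bash
cat > han.py <<'E'
from plan import *
Z=-1.571-.04
PY,PZ=-65,78
T=lambda y,z:pose([581.8+.04*(y+100),y,z],0,Z)
def C(a,off=0): # TCP for handle angle a above horizontal
    return T(PY-66*np.cos(a)+(6.5+off)*np.sin(a)+11, PZ+66*np.sin(a)+(6.5+off)*np.cos(a))
E
python3 -c "
from han import *
rows([C(1.012,14),C(1.012,7),C(1.012,7),C(1.012,7)],step=20)
print(C(1.012,7)[0])
"
```

```text
[[-0.0008,0.0116,0.0041,0.55,-0.12,0],[-0.0009,0.0117,0.0041,0.54,-0.12,-0.06],[0.006,0.0037,0,0,0,0],[0,0,0,0,0,0],[0,0,0,0,0,0]]
end [582.7 -77.6 141.1] 5
[582.69822446 -77.54438841 141.11823647]
```

Request:
send_rows:
  series:
    - [-0.0008,0.0116,0.0041,0.55,0,0]
    - [-0.0009,0.0117,0.0041,0.54,0,0]
    - [0,0,0,0,0,0]
    - [0.006,0.0037,0,0,0,0]
    - [0,0,0,0,0,0]

```text
clock: 19.4
eef_pos: [586.2, -77.3, 145.7]
tcp_rot: [-1.563, -0.0, -1.613]
contact_force: [-0.3, 0.0, 0.2]
opening: 0.003
```

```bash
python3 -c "
from han import *
st();sync()
f=imaging.grab_frame('wrist'); save(f,'w7')
f=imaging.grab_frame('side'); im=cv2.cvtColor(f['frame'],cv2.COLOR_RGB2BGR)[150:250,220:320]; cv2.imwrite('pics/s7.png',cv2.resize(im,None,fx=6,fy=6,interpolation=cv2.INTER_CUBIC))
rows([C(a) for a in (1.012,.95,.9,.85,.8,.75)],nmin=1)
"
```

```text
t 19.4 p [586.2 -77.3 145.7] R [-1.563 -0.    -1.613] F [-0.3  0.   0.2] op 0.0 q [-0.13  0.39  1.79  0.    0.95 -0.09]
[[0.0063,0.0082,-0.0035,-0.45,-0.11,0],[0.0036,0.002,0,0,0,0],[0.0029,0.0017,0,0,0,0],[0.0027,0.0019,0,0,0,0],[0.0026,0.002,0,0,0,0],[0.0026,0.0021,0,0,0,0]]
end [581.9 -97.9 127.7] 6
```

View pics/s7.png

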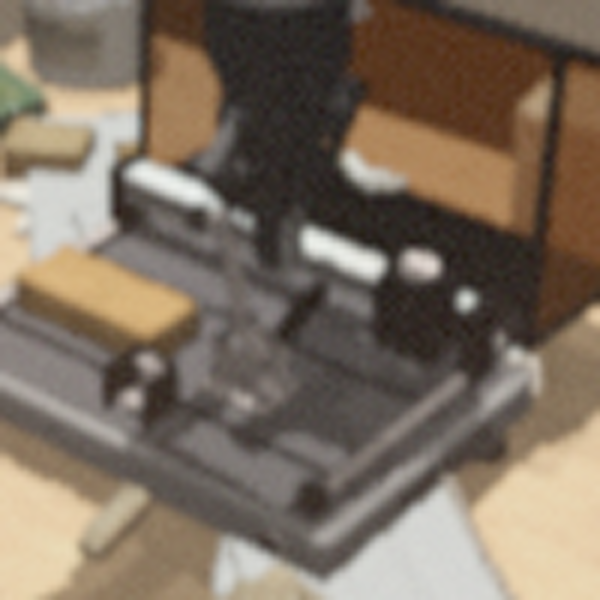

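View pics/w7.png

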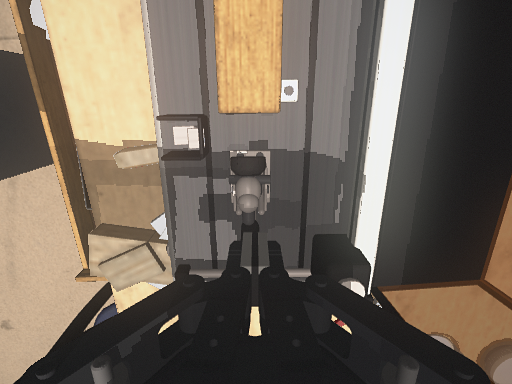

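```bash
python3 -c "
from han import *
f=pickle.load(open('pics/side0.pkl','rb'))
for n,P in [('grip',(581.8,-100,134)),('end',(581.5,-106,144)),('piv',(583,-65,78)),('tcp',(586.2,-77.3,145.7))]: print(n,np.round((proj(f,P)-[220,150])*6))
"
```

```text
grip [305. 299.]
end [314. 288.]
piv [254. 362.]
tcp [275. 264.]
```

Request:
send_rows:
  series:
    - [0.0063,0.0082,-0.0035,-0.45,0,0]
    - [0,0,0,0,0,0]
    - [0.0036,0.002,0,0,0,0]
    - [0.0029,0.0017,0,0,0,0]
    - [0.0027,0.0019,0,0,0,0]
    - [0.0026,0.002,0,0,0,0]
    - [0.0026,0.0021,0,0,0,0]

```text
clock: 20.2
eef_pos: [581.7, -97.8, 127.2]
tcp_rot: [-1.571, 0.0, -1.613]
contact_force: [0.4, 0.1, 0.3]
opening: 0.001
```

```bash
python3 -c "
from han import *
st();sync()
f=imaging.grab_frame('side'); im=cv2.cvtColor(f['frame'],cv2.COLOR_RGB2BGR)[150:250,220:320]; cv2.imwrite('pics/s8.png',cv2.resize(im,None,fx=6,fy=6,interpolation=cv2.INTER_CUBIC))
rows([C(a) for a in (.68,.6,.52,.44,.36,.3)],nmin=1)
"
```

```text
t 20.2 p [581.7 -97.8 127.2] R [-1.571  0.    -1.613] F [0.4 0.1 0.3] op 0.0 q [-0.17  0.42  1.8   0.    0.93 -0.13]
[[0.0034,0.0026,0.0002,0,-0.14,0],[0.0036,0.0039,0,0,0,0],[0.0032,0.0042,0,0,0,0],[0.0029,0.0045,0,0,0,0],[0.0025,0.0046,0,0,0,0],[0.0017,0.0036,0,0,0,0]]
end [ 581.2 -115.1  103.8] 6
```

View pics/s8.png

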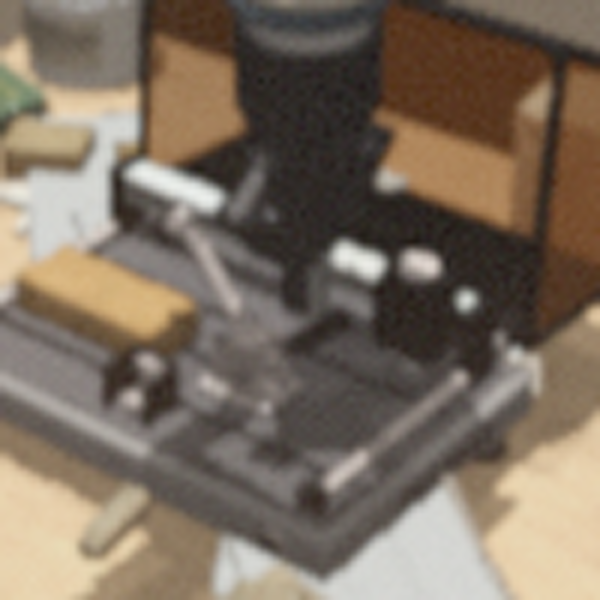

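The handle and arm are moving (arm tip now at about (180,215) in the crop). I'll keep following the handle down.

Request:
send_rows:
  series:
    - [0.0034,0.0026,0,0,0,0]
    - [0.0036,0.0039,0,0,0,0]
    - [0.0032,0.0042,0,0,0,0]
    - [0.0029,0.0045,0,0,0,0]
    - [0.0025,0.0046,0,0,0,0]
    - [0.0017,0.0036,0,0,0,0]

```text
clock: 20.85
eef_pos: [581.0, -115.2, 103.4]
tcp_rot: [-1.571, 0.0, -1.613]
contact_force: [0.1, -0.7, 2.2]
opening: -0.002
```

```bash
python3 -c "
from han import *
st();sync()
f=imaging.grab_frame('side'); im=cv2.cvtColor(f['frame'],cv2.COLOR_RGB2BGR)[150:250,220:320]; cv2.imwrite('pics/s9.png',cv2.resize(im,None,fx=6,fy=6,interpolation=cv2.INTER_CUBIC))
rows([C(a) for a in (.26,.22,.18,.15,.12,.1)],nmin=1)
"
```

```text
t 20.85 p [ 581.  -115.2  103.4] R [-1.571  0.    -1.613] F [ 0.1 -0.7  2.2] op -0.0 q [-0.2   0.45  1.81  0.    0.88 -0.16]
[[0.0009,0.0021,0.0002,0,-0.14,0],[0.0009,0.0025,0,0,0,0],[0.0008,0.0026,0,0,0,0],[0.0005,0.0019,0,0,0,0],[0.0005,0.0019,0,0,0,0],[0.0003,0.0013,0,0,0,0]]
end [ 581.  -119.1   91.1] 6
```

View pics/s9.png

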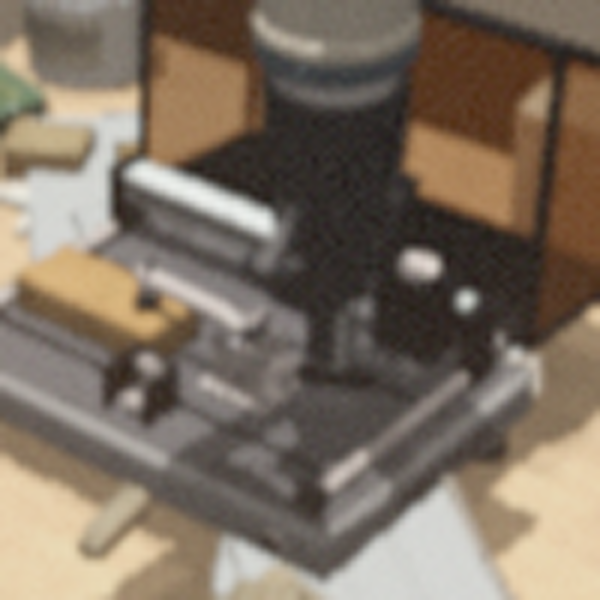

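Request:
send_rows:
  series:
    - [0.0009,0.0021,0,0,0,0]
    - [0.0009,0.0025,0,0,0,0]
    - [0.0008,0.0026,0,0,0,0]
    - [0.0005,0.0019,0,0,0,0]
    - [0,0,0,0,0,0]

```text
clock: 21.4
eef_pos: [580.6, -118.0, 94.4]
tcp_rot: [-1.572, 0.0, -1.613]
contact_force: [0.1, -1.1, 0.3]
opening: 0.001
```

Request:
send_rows:
  series:
    - [0,0.0015,0,0,0,0]
    - [0,0,0,0,0,0]

```text
clock: 21.6
eef_pos: [580.7, -117.9, 93.0]
tcp_rot: [-1.572, 0.0, -1.613]
contact_force: [0.4, -0.7, -0.3]
opening: 0.002
```

Request:
send_rows:
  series:
    - [0,0.0015,0,0,0,0]
    - [0,0,0,0,0,0]

```text
clock: 21.8
eef_pos: [580.6, -117.9, 91.5]
tcp_rot: [-1.572, 0.0, -1.613]
contact_force: [-0.0, -0.2, -0.7]
opening: 0.0
```

Request:
send_rows:
  series:
    - [0,0.0015,0,0,0,0]
    - [0,0,0,0,0,0]

```text
clock: 22.0
eef_pos: [580.9, -118.0, 90.2]
tcp_rot: [-1.571, 0.0, -1.613]
contact_force: [-0.7, -0.7, 1.1]
opening: -0.001
```

Request:
send_rows:
  series:
    - [0,0.0015,0,0,0,0]
    - [0,0,0,0,0,0]

```text
clock: 22.2
eef_pos: [581.0, -118.2, 89.1]
tcp_rot: [-1.571, -0.0, -1.613]
contact_force: [-1.4, -0.7, 6.7]
opening: -0.006
```

```bash
python3 -c "
from han import *
st();sync()
f=imaging.grab_frame('side'); im=cv2.cvtColor(f['frame'],cv2.COLOR_RGB2BGR)[150:250,220:320]; cv2.imwrite('pics/s10.png',cv2.resize(im,None,fx=6,fy=6,interpolation=cv2.INTER_CUBIC))
"
```

```text
t 22.2 p [ 581.  -118.2   89.1] R [-1.571 -0.    -1.613] F [-1.4 -0.7  6.7] op -0.01 q [-0.2   0.47  1.81 -0.    0.86 -0.16]
```

View pics/s10.png

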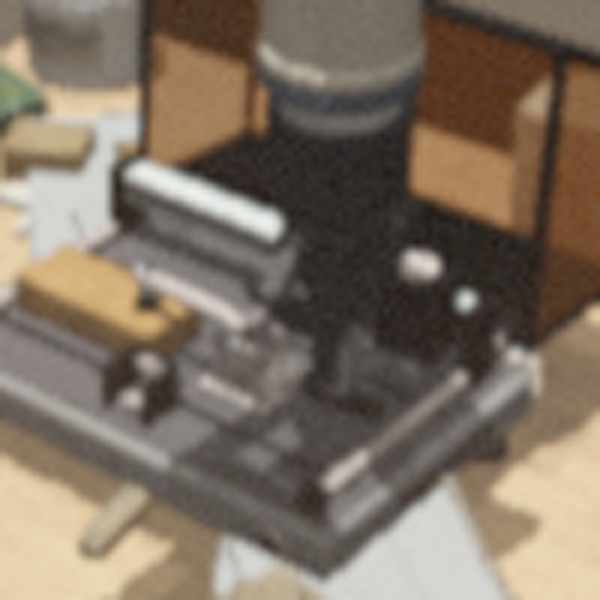

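Request:
send_rows:
  series:
    - [0,0.001,0,0,0,0]
    - [0,0,0,0,0,0]

```text
clock: 22.45
eef_pos: [581.0, -118.2, 88.5]
tcp_rot: [-1.571, -0.0, -1.613]
contact_force: [-1.2, -1.3, 9.7]
opening: 0.005
```

Request:
send_rows:
  series:
    - [0,-0.01,0,0,0,0]
    - [0,-0.03,0,0,0,0]
    - [0,-0.04,0,0,0,0]
    - [0,-0.045,0,0,0,0]
    - [-0.03,-0.03,-0.02,0,0,0]
    - [-0.045,0,-0.02,0,0,0]
    - [-0.045,0,0,0,0,0]
    - [0,0,0,0,0,0]

```text
clock: 23.25
eef_pos: [545.6, 7.8, 243.8]
tcp_rot: [-1.57, 0.002, -1.61]
contact_force: [0.4, -0.9, 0.0]
opening: 0.003
```

```bash
python3 -c "
from han import *
st();sync()
f=imaging.grab_frame('wrist'); save(f,'w11'); pickle.dump(f,open('pics/w11.pkl','wb'))
f=imaging.grab_frame('side'); save(f,'s11'); pickle.dump(f,open('pics/s11.pkl','wb'))
im=cv2.cvtColor(f['frame'],cv2.COLOR_RGB2BGR)[120:270,190:340]; cv2.imwrite('pics/s11c.png',cv2.resize(im,None,fx=4,fy=4,interpolation=cv2.INTER_CUBIC))
"
```

```text
t 23.25 p [545.6   7.8 243.8] R [-1.57   0.002 -1.61 ] F [ 0.4 -0.9  0. ] op 0.0 q [0.01 0.22 1.79 0.   1.13 0.05]
```

View pics/w11.png

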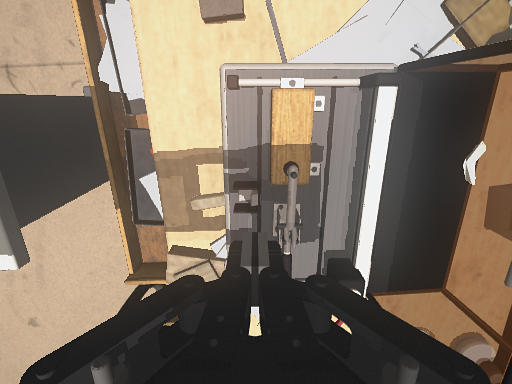

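View pics/s11c.png

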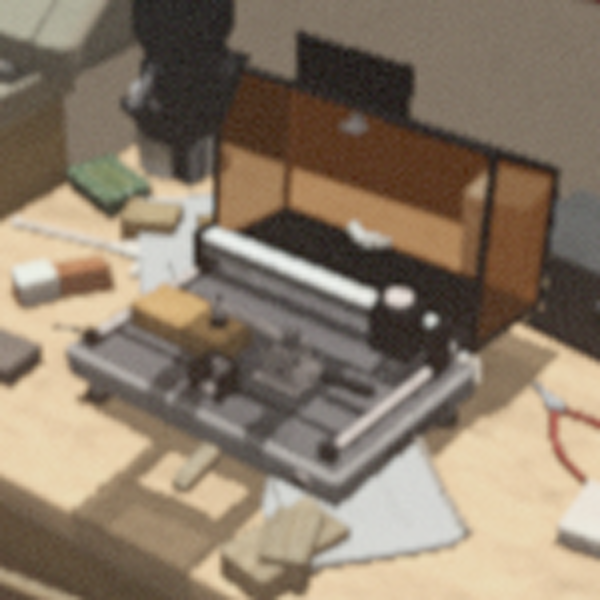

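Request:
send_rows:
  series:
    - [0,0,-0.045,0,0,0]
    - [0,0,-0.045,0,0,0]
    - [0,0,-0.045,0,0,0]
    - [0,0,-0.03,0,0,0]
    - [0,0,0,0,0,0]

```text
clock: 23.85
eef_pos: [377.5, 9.7, 242.5]
tcp_rot: [-1.573, -0.0, -1.615]
contact_force: [1.1, -0.7, -0.1]
opening: -0.003
```

```bash
python3 -c "
from han import *
st()
w=pickle.load(open('pics/w11.pkl','rb'))
for n,u,v,z in [('bTL',272,88,84),('bTR',313.5,88,84),('bBR',309,184,84),('bBL',271,183,84),('Lstop face',314,103,71),('Rstop face',310,170,71),('end',292,87.5,71)]: print(n,np.round(plane(w,u,v,z),1))
f=imaging.grab_frame('top'); pickle.dump(f,open('pics/top4.pkl','wb')); P=pts(f)
im=cv2.cvtColor(f['frame'],cv2.COLOR_RGB2BGR)[145:225,215:325]; cv2.imwrite('pics/t4.png',cv2.resize(im,None,fx=6,fy=6,interpolation=cv2.INTER_CUBIC))
for v in (193,194,195,196): print(v,[tuple(np.round(P[v,u]).astype(int).tolist()) for u in range(264,314,4)])
"
```

```text
t 23.85 p [377.5   9.7 242.5] R [-1.573 -0.    -1.615] F [ 1.1 -0.7 -0.1] op -0.0 q [ 0.02 -0.06  2.1  -0.    1.1   0.07]
bTL [567.4 101.   84. ]
bTR [610.3  99.2  84. ]
bBR [607.9  -4.5  84. ]
bBL [564.1  -1.5  84. ]
Lstop face [613.9  84.2  71. ]
Rstop face [611.2   8.8  71. ]
end [589.8 101.1  71. ]
193 [(586, -6, 112), (587, -17, 106), (586, -29, 108), (587, -40, 105), (587, -52, 102), (586, -63, 116), (588, -77, 82), (588, -90, 62), (587, -100, 87), (587, -112, 86), (587, -123, 87), (587, -135, 84), (588, -149, 71)]
194 [(584, -6, 109), (584, -17, 106), (584, -29, 108), (584, -40, 105), (584, -52, 101), (584, -64, 100), (584, -76, 86), (585, -88, 83), (584, -100, 87), (584, -111, 87), (584, -122, 92), (584, -134, 93), (585, -149, 73)]
195 [(581, -6, 104), (581, -17, 104), (581, -29, 106), (581, -40, 107), (581, -52, 106), (580, -63, 113), (582, -77, 83), (582, -88, 83), (581, -100, 89), (581, -111, 90), (581, -122, 93), (581, -135, 89), (581, -147, 85)]
196 [(580, -7, 63), (580, -19, 61), (580, -31, 62), (579, -42, 68), (578, -52, 101), (578, -63, 111), (579, -77, 79), (579, -89, 80), (579, -100, 86), (578, -111, 88), (578, -123, 90), (578, -134, 92), (579, -149, 68)]
```

View pics/t4.png

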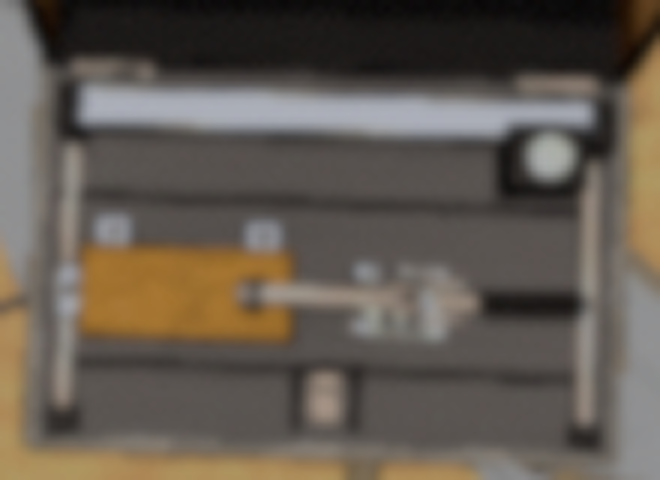

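```bash
python3 -c "
from h import *
a=pickle.load(open('pics/top0.pkl','rb'));b=pickle.load(open('pics/top4.pkl','rb'))
d=cv2.absdiff(a['frame'],b['frame']).max(2); 
for n,(x0,y0,x1,y1) in dict(char=(160,208,206,232),tape=(128,212,166,248),bar=(165,160,195,195),steel=(355,166,386,195),cal=(178,192,216,205),offc=(298,219,330,254)).items(): print(n,d[y0:y1,x0:x1].mean())
print(st()['qvel']); print(r.sign_off())"
```

```text
char 0.8596014492753623
tape 0.8801169590643275
bar 0.9723809523809523
steel 0.8731924360400445
cal 1.3502024291497976
offc 4.510714285714286
t 23.9 p [380.1   9.7 243.1] R [-1.571 -0.    -1.615] F [-0.3 -0.1 -0.2] op 0.0 q [ 0.02 -0.06  2.1  -0.    1.1   0.07]
[-6.76585729e-04  4.07109131e-02 -5.84930747e-02  5.35014714e-05
 -2.03844249e-02  2.62885824e-03]
the job is handed in; nothing more can be done
None
```

The job is done and handed in at about 24 s.

**What I did**
- I pressed the lip until it met its firm stop at about 9 N. The latch had released, and the hood then rose against the shut fingers at about 0.6 to 0.7 rad/s.
- I placed the hardwood block in the nest and pushed it lightly against the rear stops and the left end stop before releasing it.
- I pushed the clamp handle down until it met its stop at about 10 N, then backed the arm away.

**Last checks**
- **Block:** in the top and wrist views it lies flush with both rear stops and the left end stop. The wrist-view corner measurements carry about 2 to 3 mm of error.
- **Clamp:** the pad is on the block and the handle lies nearly level, with its grip top at about 90 to 92 mm. That matches the past-centre position; I could not read the pad's pressing force directly.
- **Hood:** it looks fully open in the pictures; I did not measure its angle.
- **Other things:** the areas around the charcoal, polish bar, calipers, tape and steel block match the first picture. The area around the offcuts differs a little more, which I put down to changed shadows; the arm did not go near them.
- **Arm:** it is clear of everything, with contact force close to zero.

**What went wrong on the way:** my first approach to the lip, with the tool tilted, ran close to a wrist singularity and missed its target by about 15 mm. It touched nothing, and I repeated it with less tilt.

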